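# Change the bearing under the gear on a gearbox shaft

## Robot

A 6-joint arm with a two-finger parallel gripper is mounted at the origin on a cart in front of the work surface, level with it; the furniture and walls round the work are solid. World frame = base frame: x ahead of the robot, y to its left, z up, the work surface at z = 0. Lengths are in m, angles in rad, forces in N, time in s.
With the tool pointing down it reaches from about 0.325 to 1 m from the base axis. Payload 5.1 kg.
Tool frame: the origin (TCP) lies on the centre line of the jaws, within the pads' length; the fingertips stand 25 mm ahead of it and the grasp point (between the pads) lies 6 mm ahead of it; x points along the fingers, z is the direction in which the jaws open and shut, and the axes are right-handed (so a half turn about x gives the same grasp; the last joint's range is limited). The gripper opens to 85 mm and grips with 20 to 120 N. Pads are 22 mm wide; open, the fingers measure 114 mm over their backs; the gripper's body (76 mm by 85 mm) begins 54 mm behind the grasp point. The pads swing forward as they close: fully open they stand 13 mm farther back than shut.
Start: joints at [1.242, 0.124, 1.65, -0, 1.367, -0.083], TCP at [0.158, 0.63, 0.256] pointing down, gripper open.
Joint ranges: [-2.61, 2.61], [-1.02, 2.33], [0.03, 2.71], [-1.35, 4.49], [0.32, 2.68], [-2.91, 2.91]. Speed limits (rad/s): [2.57, 2.57, 3.14, 3.14, 3.14, 3.14].

## Interface

Orientations are given as [roll, pitch, yaw] about the fixed x, y, z axes, in that order (R = Rz(yaw) Ry(pitch) Rx(roll)).
In Python, from cell import sensors, viewer, close_job, models gives the robot as it stands. The module is installed in compiled form; this text tells all that it offers.
- The arm moves only by the shell command python3 -m inch 'ROWS' [OPENING] [FORCE]. ROWS is JSON, a list of rows, each a list of 2 entries, a list of its own where there are three numbers: the shift along the tool's x, y, z in cm, then the turn, a rotation vector about the tool's x, y, z in degrees. In form: [[[x, y, z], [ax, ay, az]], ...]. A call has 1 to 10 rows; each row is the pose to reach, as a shift and turn from the pose measured when the call began, along the tool's axes at that moment; what a row does not reach only later rows make up. A row lasts 1/8 s, in which the tool goes at most 62.5 mm and 10.7 degrees, less where a joint would pass 70% of its speed; a pose out of reach is approached as far as the arm can. A call with a gripper value outside its range is refused whole. OPENING is the opening, from 0 (shut) to 1 (fully open), set as the call begins (- or left out, the last holds). The fingers move at their own pace and stop on an object; FORCE is the grip in N (left out, the last holds). Time passes only in rows, so rows that repeat a pose let the fingers close. It gives the time, the measured TCP pose, the force and the opening at its end, in the units of the state.
- sensors.read_state(): the state, without advancing time (a new reading comes with each control period).
- viewer.snapshot(name): name is "scene" or "top" or "wrist"; returns (picture, depth): 480x640x3 uint8, red, green, blue; 480x640 float32, m along the optical axis (not along the pixel's ray), 0 where there is no reading.
- viewer.calibration(name): a dict with "camera_matrix" (3x3 intrinsics, pixels), "origin" and "rotation" of the camera in the world. Camera axes: x right, y down, z forward; pixel columns grow to the right and rows downward; lengths in m; the calibration is good to about 2 mm. A picture is of the moment at which its call begins: read the wrist's pose just before it. calibration takes no time and is no camera call; for the wrist camera it gives the pose at the moment of the call.
- close_job(): hands the job in, once; it reports no verdict.
Trained networks look in the newest picture that a camera, given by its name, has taken for a name from the list of things; names that differ only in an ending like _2 or _b are one class to them, and where a whole thing is asked for, a point or a joint stands for the part that bears it (a point fixed in the world has none). Each returns a list of dicts, best first, with "confidence" (0 to 1); they miss things now and then, are a little off and sometimes report something else, mostly with a low value. They report only what shows in the picture. A call takes as long as a camera call.
- models.trace(camera, name): "pixels" (480x640 bool, what is visible of it) and "bbox" ([left, top, width, height] in pixels, round what is visible of it).
- models.spot_point(camera, name): "location" ([column, row] in pixels: a listed point, or the origin of a listed thing).
The state is a dict: "t": time; "q": joint angles; "joint_vel": joint speeds; "tau": joint torques, N m; "position": TCP position; "ee_rot": TCP orientation; "ft_force": force on the tool from outside, world axes, zero at the start; "torque": the same for the moment, N m; "finger_gap": finger opening in m.
Only numpy, scipy, OpenCV 4.12 (cv2) and the standard library are available. Lean on these libraries where they do the work, as an engineer would, in place of code of your own. Each camera call takes 0.05 s, during which the arm holds its last target.

## Task

The bearing at the bottom of the upright gearbox shaft is worn and must be changed: take the collar and the gear off the shaft and lay both in the rectangular parts tray, lift off the worn bearing and put it into the round dish. Then fit the spare bearing of the same size on the shaft and put the gear and, on top, the collar back as they were, each fully home and let go. Leave the larger and the smaller of the three spare bearings where they lie.

Things in the scene. Friction and masses are not known exactly. Their poses are not given: they have to be found in the camera images.
- shaft_stand: Fixed shaft holder: grey 80x80x12 mm plate, clamp boss 41 mm wide to z 36, upright shaft. Origin: plate underside on the shaft axis, z up. Heights, mm: 25 wide shoulder to 60, bearing seat 17 wide to 70, 13 wide journal from 73 to 97.5, nose tapering to 6 at tip 103. At home bearing 60-74, gear 74-88, collar 88-98. All slide off and on straight up and down, play 1 mm all round, nothing screwed.
- collar_mid (a point): Collar: dark plain steel ring, 27 mm outside, 15 mm bore, 10 mm high, 35 g; topmost on the shaft at the start. Point at its centre, half-way up (93 mm above the holder's origin when home); z along its axis.
- gear_mid (a point): Gear: small bright steel spur gear, 36 mm over the teeth, 15 mm bore, 14 mm high in all, 75 g; at the start on the shaft under the collar. A 25 mm wide hub makes its lowest 4 mm, the 22 teeth its upper 10 mm. Point at its centre, half-way up the 14 mm (81 mm above the holder's origin when home); z along its axis, from the hub to the teeth.
- worn_mid (a point): Worn ball bearing: 47 mm outside, 19 mm clear bore, 14 mm high, 100 g; at the start on the shaft under the gear, resting on the shoulder. Point at its centre, half-way up (67 mm above the holder's origin); z along its axis.
- new_mid (a point): New ball bearing, exactly the worn one's size and look (47 mm outside, 19 mm clear bore, 14 mm high, 100 g): the middle-sized of the three spare bearings that lie flat on the bench. Point at its centre, half-way up; z along its axis.
- large_mid (a point): Larger spare ball bearing, 62 mm outside, 16 mm high, lying on the bench; not needed. Point at its centre, half-way up.
- small_mid (a point): Smaller spare ball bearing, 40 mm outside, 12 mm high, lying on the bench; not needed. Point at its centre, half-way up.
- parts_tray: Parts tray, fixed to the bench: rectangular shallow aluminium tray with a grey ribbed liner, 140 mm along its x, 210 mm along its y, walls 3 mm thick, rim 16 mm above the bench. Origin: centre of its underside, z up; the liner's top is 5 mm above it.
- round_dish: Round dish, fixed to the bench: bright steel, 140 mm across the rim, flat floor 110 mm across, rim 26 mm above the bench. Origin: centre of its underside, z up; its inner floor is 4 mm above it.

How it is judged:
By the outcome, as a careful person would: the job done as asked, in the order asked, and still so for the second after the job is handed in, with the robot touching nothing.
It also fails if it takes over 141 s, if anything falls off the work surface, if the arm or the gripper's body presses on something with over 40 N, if the wrist force passes 120 N, or if a joint passes its speed limit or range.

## Working session

There is one attempt and no reset: what is moved stays moved. The work goes in short steps, Python scripts to look and compute and a shell command to move; the robot and the scene stay as the last step left them, time stands still between calls to the robot, and variables do not carry over. Pictures are saved under pics/ and viewed, and the job is handed in when it is done.

```bash
mkdir -p pics; ls
python3 - <<'E'
from cell import sensors, viewer, models
import cv2
print(sensors.read_state())
for n in ["scene","top","wrist"]:
    im,d=viewer.snapshot(n); cv2.imwrite(f"pics/{n}0.png",im[:,:,::-1])
    c=viewer.calibration(n); print(n,c)
E
```

```text
pics
{'t': 0.0, 'q': array([ 1.24238202e+00,  1.24562121e-01,  1.65165902e+00,  1.26481813e-06,
        1.36748283e+00, -8.25986443e-02]), 'joint_vel': array([-1.03493977e-03,  5.22951308e-05, -2.01267111e-03,  3.30137710e-05,
       -1.60619908e-03,  3.33410182e-04]), 'tau': array([ 1.00010380e-03, -4.23611784e+01, -3.65457773e+01, -1.13714609e-04,
        7.14938229e-03, -2.88827543e-06]), 'position': array([0.15802603, 0.62993449, 0.25502491]), 'ee_rot': array([ 3.05840754,  1.56868502, -1.89979737]), 'ft_force': array([-0.44263274, -0.06578762, -0.25532022]), 'torque': array([-0.01298452, -0.02494703,  0.04385789]), 'finger_gap': 0.08554407949226243}
scene {'camera_matrix': array([[506.02199134,   0.        , 316.8605143 ],
       [  0.        , 506.02199134, 231.57574479],
       [  0.        ,   0.        ,   1.        ]]), 'origin': array([ 0.00429942, -0.50609627,  0.76601553]), 'rotation': array([-2.32199251, -0.01259445, -0.80066013])}
top {'camera_matrix': array([[503.45027992,   0.        , 320.52994667],
       [  0.        , 503.45027992, 242.73565864],
       [  0.        ,   0.        ,   1.        ]]), 'origin': array([0.38584551, 0.0151105 , 1.30850946]), 'rotation': array([-3.0025893 , -0.02594237, -1.54571578])}
wrist {'camera_matrix': array([[423.38850572,   0.        , 320.20359044],
       [  0.        , 423.38850572, 242.31455891],
       [  0.        ,   0.        ,   1.        ]]), 'origin': array([0.07772515, 0.65012484, 0.37175876]), 'rotation': array([2.81478484e+00, 2.28668923e-03, 1.32421044e+00])}
```

View pics/scene0.png

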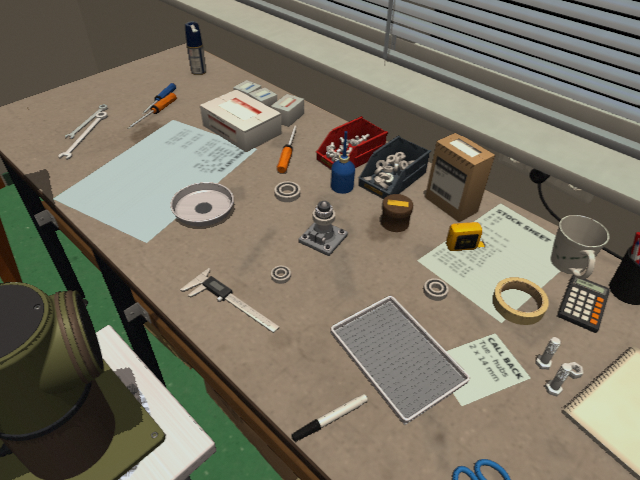

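View pics/top0.png

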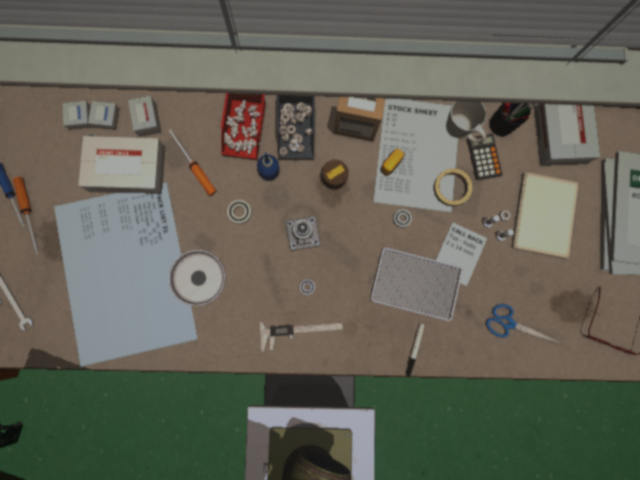

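View pics/wrist0.png

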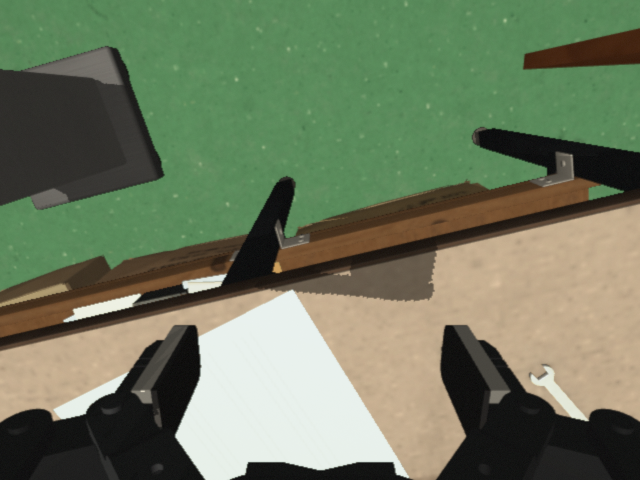

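The scene picture shows the shaft at (323,225), the dish at (203,204), the tray at (400,355), and bearings at (287,190), (435,289) and (281,273). The top picture shows the same objects at (303,232), (198,278), (416,283), (238,211), (403,217) and (307,287). Next I'll measure them.

```bash
cat > h.py <<'E'
import numpy as np, cv2
from scipy.spatial.transform import Rotation as R
from cell import sensors, viewer, models
def cal(n):
    c=viewer.calibration(n); return c["camera_matrix"],np.array(c["origin"]),R.from_euler("xyz",c["rotation"]).as_matrix()
def ray(n,uv,c=None):
    K,o,M=c or cal(n); d=M@np.linalg.inv(K)@np.array([uv[0],uv[1],1.]); return o,d
def atz(n,uv,z,c=None):
    o,d=ray(n,uv,c); return o+d*(z-o[2])/d[2]
def proj(n,p,c=None):
    K,o,M=c or cal(n); q=K@(M.T@(np.array(p)-o)); return q[:2]/q[2]
def tool(p):  # world point -> tool-axes shift from TCP in cm
    s=sensors.read_state(); M=R.from_euler("xyz",s["ee_rot"]).as_matrix()
    return M.T@(np.array(p)-s["position"])*100
def cloud(n,d,mask,c=None):
    K,o,M=c or cal(n); v,u=np.nonzero(mask&(d>0)); z=d[v,u]
    P=np.stack([(u-K[0,2])/K[0,0]*z,(v-K[1,2])/K[1,1]*z,z],1); return P@M.T+o
E
python3 - <<'E'
from h import *
np.set_printoptions(precision=4,suppress=True)
Z=dict(shaft_stand=0,collar_mid=.093,gear_mid=.081,worn_mid=.067,new_mid=.007,large_mid=.008,small_mid=.006,parts_tray=0,round_dish=0)
for n in ["scene","top"]:
    im,d=viewer.snapshot(n)
    for k,z in Z.items():
        r=models.spot_point(n,k)[:2]
        t=models.trace(n,k)[:2]
        print(n,k,[(np.round(x["location"],1),round(x["confidence"],2),atz(n,x["location"],z)[:2]) for x in r])
        for x in t[:2]:
            P=cloud(n,d,x["pixels"]); print("   tr",x["bbox"],round(x["confidence"],2),"med",np.median(P,0),"ext",(P.max(0)-P.min(0)), "zmx",P[:,2].max())
print(sensors.read_state()["t"])
E
```

```text
scene shaft_stand [(array([323.3, 240.2]), 0.96, array([0.59 , 0.029]))]
   tr [300.5, 204.8, 46.9, 48.9] 0.77 med [0.5773 0.0203 0.0135] ext [0.0938 0.0989 0.1053] zmx 0.10314711966500867
scene collar_mid []
scene gear_mid [(array([322.3, 208.8]), 0.68, array([0.5948, 0.0389]))]
   tr [314.2, 205.8, 18.3, 7.6] 0.68 med [0.5822 0.0243 0.0852] ext [0.0337 0.0364 0.0158] zmx 0.09032060334609482
   tr [314.8, 210.2, 20.3, 14.6] 0.27 med [0.5807 0.0212 0.0716] ext [0.1092 0.0683 0.0842] zmx 0.08098022088319634
scene worn_mid [(array([326.2, 215.7]), 0.67, array([0.5966, 0.0289]))]
   tr [313.7, 210.7, 20.2, 13.0] 0.77 med [0.5782 0.0216 0.0719] ext [0.0393 0.0406 0.0156] zmx 0.07607849545156675
scene new_mid [(array([434.2, 288.4]), 0.79, array([ 0.6399, -0.2249]))]
   tr [423.7, 277.6, 22.8, 27.5] 0.74 med [ 0.6363 -0.2288  0.0122] ext [0.0612 0.0462 0.0208] zmx 0.017168530889284273
   tr [319.3, 201.6, 9.9, 10.6] 0.37 med [0.5883 0.0296 0.0961] ext [0.0959 0.1061 0.1054] zmx 0.10413177295190867
scene large_mid [(array([286.1, 191.7]), 0.9, array([0.6421, 0.2018])), (array([326.2, 238.8
[... 2125 characters left out ...]
0.2074]))]
   tr [225.2, 201.9, 27.1, 20.4] 0.7 med [0.6442 0.2016 0.0159] ext [0.0607 0.0607 0.0223] zmx 0.02385554701517334
top small_mid [(array([306.2, 284.7]), 0.66, array([0.4585, 0.0201]))]
   tr [300.4, 275.0, 13.7, 16.7] 0.62 med [0.4554 0.0183 0.0105] ext [0.0423 0.0393 0.022 ] zmx 0.017434450107446375
top parts_tray [(array([416. , 281.7]), 0.97, array([ 0.4743, -0.266 ]))]
   tr [370.4, 245.8, 96.1, 75.0] 0.58 med [ 0.469  -0.2669  0.0057] ext [0.1858 0.2408 0.0301] zmx 0.024573734404385483
top round_dish [(array([197.7, 278. ]), 0.57, array([0.4687, 0.3008]))]
   tr [169.8, 251.3, 53.7, 51.8] 0.68 med [0.4708 0.3032 0.0056] ext [0.14   0.1498 0.0399] zmx 0.03297248991999768
2.05
```

Run:
```python
from h import *
np.set_printoptions(precision=4,suppress=True)
s=sensors.read_state(); M=R.from_euler("xyz",s["ee_rot"]).as_matrix(); print(M)
im,d=viewer.snapshot("wrist")
K,o,C=cal("wrist"); P=cloud("wrist",d,np.ones_like(d,bool)); T=(P-s["position"])@M*100
print("cam in tool",(M.T@(o-s["position"])*100), "cam axes in tool\n",M.T@C)
v,u=np.nonzero(d>0)
f=(T[:,0]<6)&(np.abs(T[:,2])<7)&(np.abs(T[:,1])<3)
for sg in(-1,1):
    k=f&(np.sign(T[:,2])==sg); Q=T[k]; i=np.argsort(-Q[:,0])[:400:80]; print(Q[i], Q.min(0),Q.max(0))
print("to shaft",tool([.591,.03,.25]))
```

```text
[[-0.     -0.9699  0.2434]
 [-0.      0.2434  0.9699]
 [-1.      0.     -0.    ]]
cam in tool [-11.6438   8.2816  -0.0259] cam axes in tool
 [[ 0.0006 -0.3212  0.947 ]
 [-0.0008 -0.947  -0.3212]
 [ 1.     -0.0005 -0.0008]]
[[ 1.4221 -0.4517 -4.351 ]
 [ 1.0859 -0.7192 -4.2849]
 [ 0.9538  0.5731 -4.3007]
 [ 0.8469  1.1348 -4.7843]
 [ 0.7446  0.0801 -4.2892]] [-5.811  -1.1612 -6.999 ] [ 1.4221  1.8919 -0.0192]
[[ 1.3628  0.3997  4.2657]
 [ 1.1011 -0.1994  4.2493]
 [ 0.9612 -0.5518  4.2087]
 [ 0.8514  0.7095  4.2317]
 [ 0.7506  1.0734  4.8651]] [-5.8245 -1.2064  0.0003] [1.3628 1.8758 6.9999]
to shaft [  0.6333 -56.5931 -47.7066]
```

```bash
python3 -m inch '[[[0.1,-3,-2.5],[0,0,0]],[[0.5,-7.5,-6.3],[0,0,0]],[[0.8,-12,-10.1],[0,0,0]],[[1.1,-16.5,-13.9],[0,0,0]],[[1.4,-21,-17.7],[0,0,0]],[[1.7,-25.5,-21.5],[0,0,0]],[[2,-30,-25.3],[0,0,0]],[[2.3,-34.5,-29.1],[0,0,0]],[[2.6,-39,-32.9],[0,0,0]],[[2.9,-43.5,-36.7],[0,0,0]]]'
python3 -m inch '[[[0.3,-4.5,-3.8],[0,0,0]],[[0.5,-9,-7.6],[0,0,0]],[[0.6,-12,-10.2],[0,0,0]],[[0.6,-13.1,-11],[0,0,0]],[[0.6,-13.1,-11],[0,0,0]]]'
cat > look.py <<'E'
import sys
from h import *
np.set_printoptions(precision=4,suppress=True)
name=sys.argv[1]; Z=[a.split("=") for a in sys.argv[2:]]
s=sensors.read_state(); c=cal("wrist")
im,d=viewer.snapshot("wrist"); out=im[:,:,::-1].copy()
for k,z in Z:
    z=float(z)
    for x in models.spot_point("wrist",k)[:2]:
        print(k,"pt",np.round(x["location"],1),round(x["confidence"],2),atz("wrist",x["location"],z,c)); cv2.circle(out,tuple(int(a) for a in x["location"]),3,(0,0,255),-1)
    for x in models.trace("wrist",k)[:2]:
        P=cloud("wrist",d,x["pixels"],c); print("   tr",x["bbox"],round(x["confidence"],2),"med",np.median(P,0),"mid",(np.percentile(P,1,0)+np.percentile(P,99,0))/2,"ext",np.percentile(P,99,0)-np.percentile(P,1,0))
cv2.imwrite(f"pics/{name}.png",out); np.savez(f"/tmp/{name}.npz",im=im,d=d,K=c[0],o=c[1],M=c[2])
print("t",s["t"],"pos",s["position"],"gap",s["finger_gap"],"F",s["ft_force"])
E
python3 look.py w1 collar_mid=.093 gear_mid=.081 worn_mid=.067 shaft_stand=0
```

```text
t: 3.35
position: [0.4918, 0.1669, 0.2277]
ee_rot: [-0.934, 1.57, 0.391]
ft_force: [0.3, 0.9, -0.7]
finger_gap: 0.0852
t: 3.98
position: [0.5921, 0.0283, 0.2216]
ee_rot: [-0.381, 1.57, 0.942]
ft_force: [-0.2, 0.7, -0.3]
finger_gap: 0.0852
collar_mid pt [331.7 238.4] 0.7 [0.5916 0.0353 0.093 ]
collar_mid pt [330.2 235.6] 0.38 [0.5896 0.0348 0.093 ]
   tr [309.5, 218.3, 45.3, 43.2] 0.61 med [0.5903 0.0347 0.0964] mid [0.5931 0.034  0.0917] ext [0.0283 0.0251 0.0127]
   tr [501.1, 178.0, 85.2, 78.6] 0.16 med [0.6412 0.2005 0.0139] mid [0.6428 0.2008 0.0076] ext [0.059  0.0597 0.0173]
gear_mid pt [328.9 235.7] 0.64 [0.5933 0.0333 0.081 ]
   tr [297.1, 210.1, 61.4, 47.1] 0.7 med [0.5822 0.0365 0.0864] mid [0.5897 0.0334 0.0804] ext [0.0302 0.0356 0.0182]
   tr [297.4, 192.8, 67.6, 66.7] 0.88 med [0.5784 0.0375 0.0724] mid [0.59   0.0339 0.0699] ext [0.0424 0.0447 0.0178]
shaft_stand pt [326.1 204. ] 0.95 [0.592  0.0329 0.    ]
shaft_stand pt [328.5 238.1] 0.66 [ 0.621   0.0278 -0.    ]
   tr [264.3, 137.4, 126.5, 131.2] 0.88 med [0.5736 0.0385 0.0115] mid [0.5895 0.0338 0.0536] ext [0.0822 0.0848 0.0962]
t 3.975 pos [0.5921 0.0283 0.2216] gap 0.08521660766354451 F [-0.1558  0.6918 -0.3189]
```

View pics/w1.png

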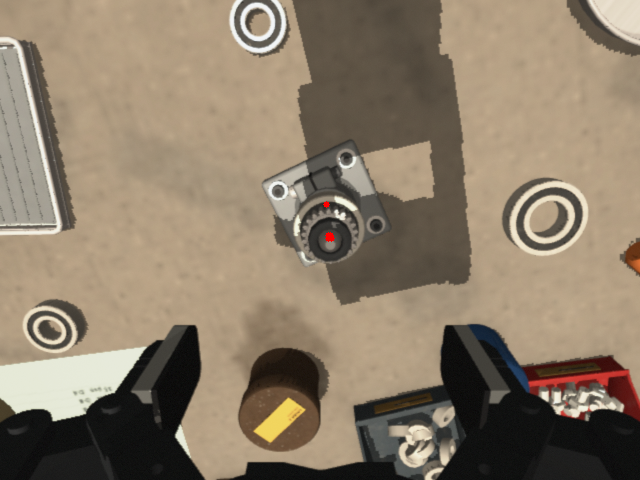

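```bash
cat > fit.py <<'E'
# fit.py name x y zlo zhi zplane rad : pixels with height in range near x,y -> rays to zplane, enclosing circle
import sys; from h import *
np.set_printoptions(precision=4,suppress=True)
n=sys.argv[1]; x,y,zl,zh,zp,rad=map(float,sys.argv[2:8])
f=np.load(f"/tmp/{n}.npz"); c=(f["K"],f["o"],f["M"]); d=f["d"]
P=cloud("",d,np.ones_like(d,bool),c); v,u=np.nonzero(d>0)
k=(P[:,2]>zl)&(P[:,2]<zh)&(np.hypot(P[:,0]-x,P[:,1]-y)<rad)
D=np.stack([(u[k]-c[0][0,2])/c[0][0,0],(v[k]-c[0][1,2])/c[0][1,1],np.ones(k.sum())],1)@c[2].T
Q=(c[1]+D*((zp-c[1][2])/D[:,2])[:,None])[:,:2]
m=np.zeros(d.shape,np.uint8); m[v[k],u[k]]=1
(cx,cy),r=cv2.minEnclosingCircle((Q*1000).astype(np.float32)); e=cv2.fitEllipse(cv2.convexHull((Q*1000).astype(np.float32)))
print("n",k.sum(),"circle",cx,cy,r,"ellipse",np.round(e,2).tolist() if False else e,"medz",np.median(P[k,2]))
E
python3 fit.py w1 .592 .034 .094 .1 .098 .03
python3 fit.py w1 .592 .034 .083 .1 .088 .03
python3 fit.py w1 .592 .034 .099 .11 .103 .01
```

```text
n 1244 circle 591.0367431640625 34.099918365478516 13.388888359069824 ellipse ((591.0916137695312, 34.064205169677734), (25.931760787963867, 26.484451293945312), 77.2167739868164) medz 0.09669859125805122
n 2177 circle 591.337158203125 34.057823181152344 18.208280563354492 ellipse ((591.4075317382812, 34.062252044677734), (35.525794982910156, 36.17633056640625), 87.13714599609375) medz 0.09560430118455177
n 191 circle 590.7325439453125 34.32788848876953 5.370362758636475 ellipse ((590.5563354492188, 34.257530212402344), (9.821504592895508, 10.341363906860352), 10.37673282623291) medz 0.10100393980368838
```

```bash
python3 -m inch '[[[2,0.25,0.53],[0,0,0]],[[5,0.25,0.53],[0,0,0]],[[8,0.25,0.53],[0,0,0]],[[9.3,0.25,0.53],[0,0,0]],[[9.6,0.25,0.53],[0,0,0]],[[9.6,0.25,0.53],[0,0,0]]]' 0.55 30; python3 look.py w2 collar_mid=.093
python3 - <<'E'
from h import *
print(tool([.591,.034,.116]))
E
```

```text
t: 5.18
position: [0.5913, 0.0348, 0.1265]
ee_rot: [-1.153, 1.568, 0.173]
ft_force: [0.8, 0.2, 0.2]
finger_gap: 0.0469
collar_mid pt [319.3 316.9] 0.82 [0.5906 0.0342 0.093 ]
   tr [287.8, 285.4, 69.5, 67.9] 0.92 med [0.5885 0.0349 0.0964] mid [0.5914 0.0344 0.0932] ext [0.0251 0.0251 0.0094]
t 5.175 pos [0.5913 0.0348 0.1265] gap 0.046874641840392674 F [0.8448 0.1702 0.2053]
[ 1.13015548  0.05475919 -0.08559622]
```

View pics/w2.png

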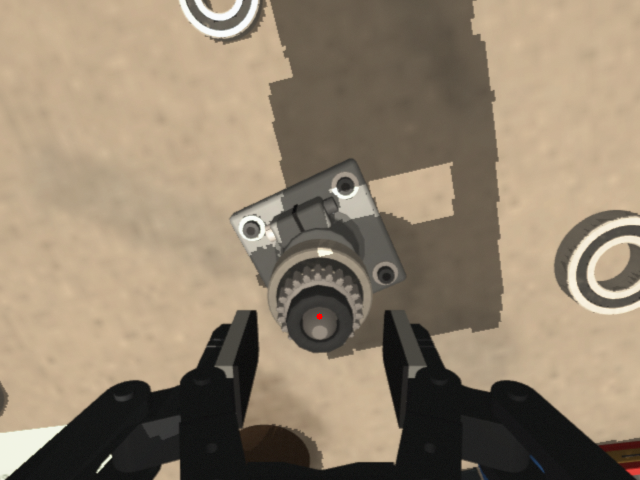

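The collar is centred between the fingers, at (319,317) with finger edges at 250 and 388. I'll descend and close.

```bash
python3 -m inch '[[[0.5,0.05,-0.05],[0,0,0]],[[1.05,0.05,-0.05],[0,0,0]],[[1.1,0.05,-0.05],[0,0,0]]]'; python3 -m inch '[[[0,0,0],[0,0,0]],[[0,0,0],[0,0,0]],[[0,0,0],[0,0,0]],[[0,0,0],[0,0,0]],[[0,0,0],[0,0,0]]]' 0.1 30; python3 look.py w3 collar_mid=.093
```

```text
t: 5.7
position: [0.5906, 0.0343, 0.1155]
ee_rot: [-1.162, 1.568, 0.164]
ft_force: [0.4, 0.0, -0.2]
finger_gap: 0.047
t: 6.32
position: [0.5906, 0.0343, 0.1154]
ee_rot: [-1.15, 1.568, 0.176]
ft_force: [0.3, -1.3, -0.9]
finger_gap: 0.0252
collar_mid pt [320.5 335.9] 0.61 [0.5918 0.0337 0.093 ]
   tr [284.9, 297.6, 70.7, 73.5] 0.56 med [0.5877 0.034  0.0964] mid [0.5916 0.0337 0.0931] ext [0.0255 0.0244 0.0099]
t 6.325 pos [0.5906 0.0343 0.1154] gap 0.025187767112945403 F [ 0.3209 -1.3032 -0.8953]
```

View pics/w3.png

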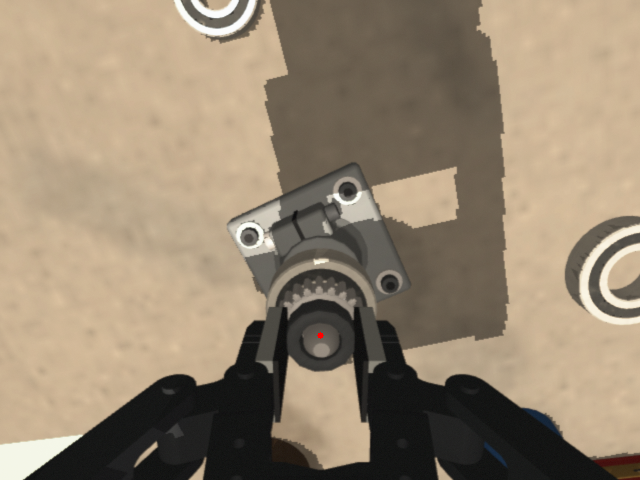

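```bash
python3 -m inch '[[[-1,0,0],[0,0,0]],[[-3,0,0],[0,0,0]],[[-5,0,0],[0,0,0]],[[-6,0.5,-3],[0,0,0]],[[-6,1.2,-7.5],[0,0,0]],[[-6,2,-12],[0,0,0]],[[-6,2.7,-16.5],[0,0,0]],[[-6,3.4,-21],[0,0,0]],[[-6,4,-25],[0,0,0]],[[-6,4.4,-27.5],[0,0,0]]]'; python3 look.py w4 collar_mid=.15 parts_tray=0
python3 - <<'E'
from h import *
print(tool([.481,-.222,.0335]))
E
```

```text
t: 7.72
position: [0.4808, -0.2237, 0.1772]
ee_rot: [-1.564, 1.566, -0.24]
ft_force: [0.2, 0.1, 0.2]
finger_gap: 0.0248
collar_mid pt [319.  336.1] 0.62 [ 0.4848 -0.2257  0.15  ]
   tr [286.5, 298.8, 71.3, 74.0] 0.77 med [ 0.4809 -0.2245  0.158 ] mid [ 0.5191 -0.2344  0.0794] ext [0.0998 0.0449 0.1608]
parts_tray pt [262.1 214.1] 0.92 [ 0.4669 -0.2637  0.    ]
   tr [87.7, 109.8, 335.8, 205.3] 0.81 med [ 0.46   -0.2653  0.0041] mid [ 0.4663 -0.264   0.0086] ext [0.1665 0.2202 0.014 ]
t 7.725 pos [ 0.4808 -0.2237  0.1772] gap 0.024800539376903998 F [0.2106 0.1299 0.1663]
[14.26368593  0.08890957 -0.07205379]
```

View pics/w4.png

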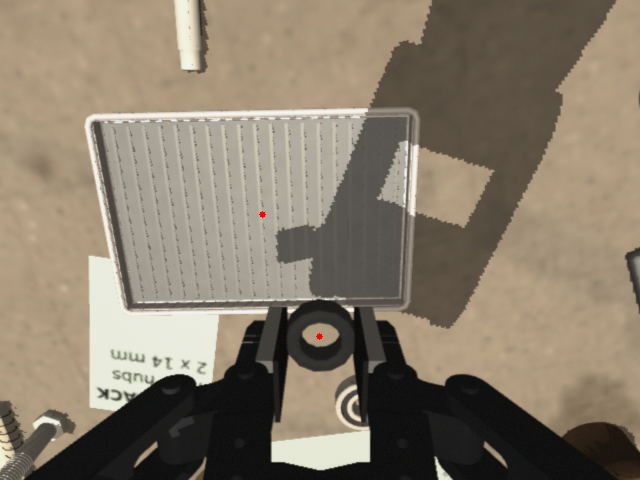

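The collar is held at (319,336). The tray spans (88–420, 110–312), aligned with the jaws. I'll lower the collar into it.

```bash
python3 -m inch '[[[3,0,0],[0,0,0]],[[7,0,0],[0,0,0]],[[11,0,0],[0,0,0]],[[13.2,0,0],[0,0,0]],[[14,0,0],[0,0,0]],[[14.2,0,0],[0,0,0]],[[14.3,0,0],[0,0,0]],[[14.35,0,0],[0,0,0]]]'; python3 -m inch '[[[0,0,0],[0,0,0]],[[0,0,0],[0,0,0]],[[0,0,0],[0,0,0]]]' 0.6; python3 look.py w5 collar_mid=.01
```

```text
t: 8.98
position: [0.4828, -0.2219, 0.0338]
ee_rot: [-1.499, 1.565, -0.173]
ft_force: [-0.1, 0.6, -0.8]
finger_gap: 0.0244
t: 9.35
position: [0.4829, -0.222, 0.034]
ee_rot: [-1.521, 1.565, -0.195]
ft_force: [0.1, -0.9, 1.3]
finger_gap: 0.0515
collar_mid pt [318.9 333. ] 0.96 [ 0.4838 -0.2231  0.01  ]
   tr [284.0, 297.4, 75.1, 71.7] 0.86 med [ 0.4824 -0.2223  0.0132] mid [ 0.4838 -0.2223  0.0093] ext [0.0254 0.0251 0.0112]
t 9.35 pos [ 0.4829 -0.222   0.034 ] gap 0.05151585318945676 F [ 0.1431 -0.8658  1.3391]
```

View pics/w5.png

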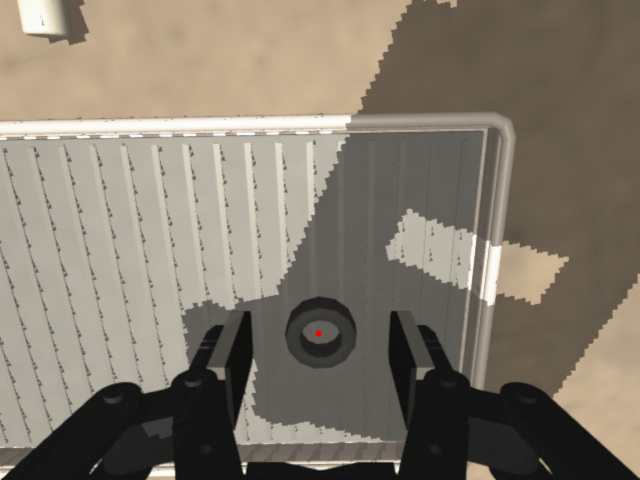

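The collar lies flat in the tray at (319,333). Next is the gear.

```bash
python3 -c "
from h import *
print(tool([.591,.0338,.15]),tool([.591,.0338,.1005])); M=R.from_euler('xyz',sensors.read_state()['ee_rot']).as_matrix(); print(M)"
```

```text
[-11.58580874  -4.36022298  27.43620456] [-6.63588454 -4.33291501 27.43402327]
[[ 5.45887421e-03 -9.70114561e-01  2.42585943e-01]
 [-9.10792789e-04  2.42584634e-01  9.70129819e-01]
 [-9.99984685e-01 -5.51676218e-03  4.40665654e-04]]
```

```bash
python3 -m inch '[[[-3,0,0],[0,0,0.1]],[[-7,0,0],[0,0,0.3]],[[-11,-0.5,3],[0,0,0.3]],[[-12.5,-1.3,8],[0,0,0.3]],[[-12.5,-2.1,13],[0,0,0.3]],[[-12.5,-2.9,18],[0,0,0.3]],[[-12.5,-3.6,22.5],[0,0,0.3]],[[-12,-4.2,26],[0,0,0.3]],[[-11.6,-4.4,27.4],[0,0,0.3]],[[-11.6,-4.4,27.4],[0,0,0.3]]]'; python3 look.py w6 gear_mid=.081 worn_mid=.067; python3 fit.py w6 .591 .034 .084 .095 .088 .03;python3 -c "
from h import *
print(tool([.591,.0338,.1005]))"
```

```text
t: 10.75
position: [0.5909, 0.0337, 0.1494]
ee_rot: [1.833, 1.57, -3.123]
ft_force: [-0.1, 0.1, -0.1]
finger_gap: 0.0514
gear_mid pt [321.1 283.2] 0.77 [0.5913 0.0335 0.081 ]
   tr [284.2, 251.4, 78.4, 74.2] 0.78 med [0.5877 0.035  0.0866] mid [0.592  0.034  0.0803] ext [0.0349 0.033  0.0158]
   tr [275.1, 223.6, 96.1, 85.4] 0.98 med [0.5778 0.039  0.0722] mid [0.5924 0.0341 0.0461] ext [0.0472 0.046  0.0728]
t 10.75 pos [0.5909 0.0337 0.1494] gap 0.051448539207718795 F [-0.0638  0.1398 -0.072 ]
n 3274 circle 590.9411010742188 33.92503356933594 18.445768356323242 ellipse ((591.0931396484375, 34.14774703979492), (35.281490325927734, 36.70896911621094), 77.08013916015625) medz 0.08677284415619219
[4.98522492 0.05546687 0.14630028]
```

View pics/w6.png

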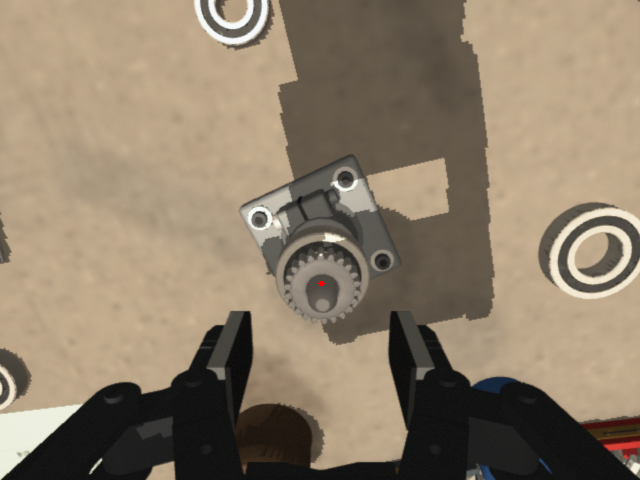

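```bash
python3 -c "
from h import *
M=R.from_euler('xyz',sensors.read_state()['ee_rot']).as_matrix(); print(M.round(4)); print(sensors.read_state()); print(tool([.591,.034,.1005]))"
```

```text
[[ 7.000e-04 -9.698e-01  2.441e-01]
 [ 1.000e-04  2.441e-01  9.698e-01]
 [-1.000e+00 -6.000e-04  3.000e-04]]
{'t': 11.0, 'q': array([-3.62323612e-02,  8.60094299e-02,  1.87617753e+00,  1.43723598e-04,
        1.17874152e+00, -1.36052886e+00]), 'joint_vel': array([ 0.00094518, -0.002645  , -0.00047364,  0.00205758,  0.00161021,
        0.00032641]), 'tau': array([ 1.71534196e-01, -3.79058146e+01, -3.39581501e+01,  5.51553501e-03,
        7.57021326e-05, -1.93572807e-03]), 'position': array([0.5911475 , 0.03224045, 0.15035219]), 'ee_rot': array([-1.16310247,  1.570119  ,  0.16113916]), 'ft_force': array([ 0.01944498, -1.40117007, -0.34997094]), 'torque': array([-0.00022455,  0.00663169, -0.04166372]), 'finger_gap': 0.051084558903265624}
[4.98522709 0.06034815 0.16569546]
```

```bash
python3 -m inch '[[[1,0.05,0.1],[0,0,0]],[[3,0.05,0.16],[0,0,0]],[[4.5,0.05,0.16],[0,0,0]],[[4.95,0.05,0.16],[0,0,0]],[[4.98,0.05,0.16],[0,0,0]],[[4.98,0.05,0.16],[0,0,0]]]'; python3 look.py w7 gear_mid=.081;python3 -c "
from h import *
print(tool([.591,.034,.1005]))"
```

```text
t: 11.75
position: [0.5916, 0.034, 0.1011]
ee_rot: [-1.262, 1.569, 0.062]
ft_force: [0.3, 0.3, 0.2]
finger_gap: 0.0513
gear_mid pt [319.5 339.4] 0.92 [0.5928 0.033  0.081 ]
   tr [272.3, 288.9, 99.8, 102.0] 0.55 med [0.5865 0.0361 0.0865] mid [0.5914 0.0342 0.0827] ext [0.034  0.0339 0.0107]
t 11.75 pos [0.5916 0.034  0.1011] gap 0.051315634386699165 F [0.3093 0.2983 0.2083]
[ 0.08079602  0.05808169 -0.00985339]
```

View pics/w7.png

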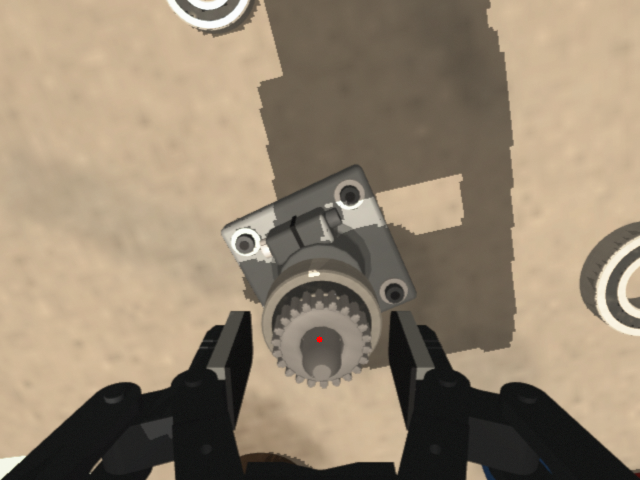

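Centred on the gear, which is at (319,339). Closing.

```bash
python3 -m inch '[[[0,0.05,0],[0,0,0]],[[0,0.05,0],[0,0,0]],[[0,0.05,0],[0,0,0]],[[0,0.05,0],[0,0,0]]]' 0.2 40; python3 -m inch '[[[-1,0,0],[0,0,0]],[[-3,0,0],[0,0,0]],[[-3,0,0],[0,0,0]]]'; python3 look.py w8 gear_mid=.111 worn_mid=.067
```

```text
t: 12.4
position: [0.5916, 0.0341, 0.1021]
ee_rot: [-1.283, 1.568, 0.041]
ft_force: [-0.3, 1.0, 5.1]
finger_gap: 0.034
t: 12.78
position: [0.5929, 0.034, 0.1349]
ee_rot: [-1.342, 1.563, -0.018]
ft_force: [0.6, 0.6, -0.9]
finger_gap: 0.0341
   tr [275.1, 291.7, 93.2, 96.9] 0.9 med [0.5923 0.0336 0.1192] mid [0.5935 0.0334 0.0967] ext [0.0348 0.0335 0.0481]
worn_mid pt [321.1 278.4] 0.94 [0.5912 0.0345 0.067 ]
t 12.775 pos [0.5929 0.034  0.1349] gap 0.03412222091667902 F [ 0.6173  0.6088 -0.8507]
```

View pics/w8.png

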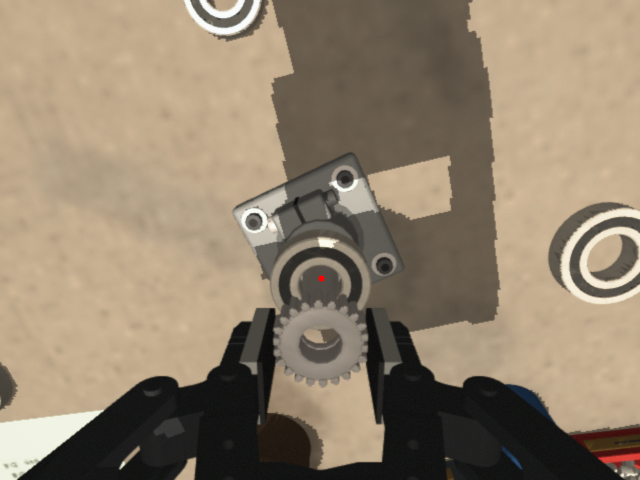

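```bash
python3 -c "
from h import *
print(tool([.457,-.308,.16]), R.from_euler('xyz',sensors.read_state()['ee_rot']).as_matrix().round(4))"
```

```text
[ -2.89276052   4.63554771 -36.44243277] [[ 1.800e-03 -9.698e-01  2.440e-01]
 [ 1.000e-04  2.440e-01  9.698e-01]
 [-1.000e+00 -1.700e-03  6.000e-04]]
```

```bash
python3 -m inch '[[[-2,0,0],[0,0,0]],[[-3,0.4,-3],[0,0,0]],[[-3,1,-7.5],[0,0,0]],[[-3,1.6,-12],[0,0,0]],[[-3,2.2,-17],[0,0,0]],[[-3,2.9,-22],[0,0,0]],[[-3,3.5,-27],[0,0,0]],[[-3,4.1,-32],[0,0,0]],[[-3,4.5,-35.5],[0,0,0]],[[-3,4.6,-36.4],[0,0,0]]]'; python3 look.py w9 gear_mid=.14 parts_tray=0 collar_mid=.01;  python3 -c "
from h import *
print(tool([.457,-.308,.035]))"
```

```text
t: 14.28
position: [0.457, -0.3096, 0.1624]
ee_rot: [-1.566, 1.568, -0.244]
ft_force: [0.5, 0.9, -0.5]
finger_gap: 0.0334
gear_mid pt [321.1 336.4] 0.96 [ 0.4585 -0.31    0.14  ]
gear_mid pt [455.8 237.6] 0.37 [ 0.4322 -0.2554  0.14  ]
   tr [273.6, 290.0, 96.5, 99.0] 0.97 med [ 0.4562 -0.3097  0.1467] mid [ 0.4572 -0.3099  0.1412] ext [0.0343 0.0329 0.0141]
parts_tray pt [391.8 225.2] 0.77 [ 0.4689 -0.2624  0.    ]
   tr [219.3, 113.2, 355.3, 214.3] 0.88 med [ 0.4565 -0.2576  0.004 ] mid [ 0.467  -0.2625  0.0086] ext [0.1678 0.2196 0.0139]
collar_mid pt [457.8 235.6] 0.94 [ 0.4835 -0.2222  0.01  ]
   tr [436.7, 215.1, 43.3, 40.8] 0.58 med [ 0.4834 -0.2231  0.0131] mid [ 0.4841 -0.2232  0.0095] ext [0.0255 0.025  0.0114]
t 14.275 pos [ 0.457  -0.3096  0.1624] gap 0.03339286384007766 F [ 0.4853  0.8598 -0.483 ]
[12.60663946  0.07392416 -0.16963054]
```

View pics/w9.png

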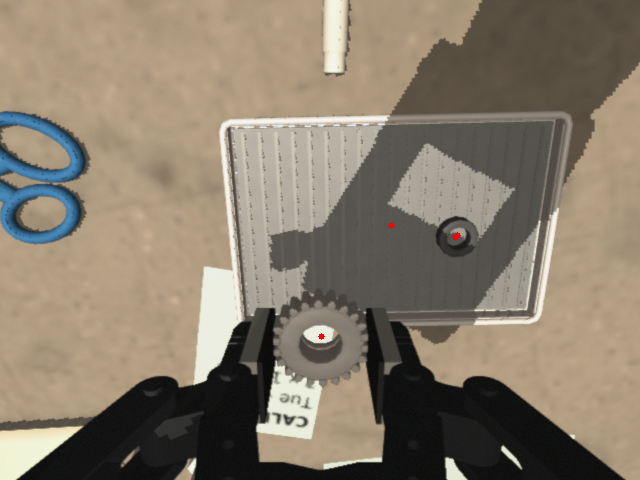

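The gear is held at (321,336), and the collar lies in the tray at (457,236). I'll lower the gear.

```bash
python3 -m inch '[[[3,0,0],[0,0,0]],[[7,0,0],[0,0,0]],[[10.5,0,0],[0,0,0]],[[12,0,0],[0,0,0]],[[12.4,0,0],[0,0,0]],[[12.6,0,0],[0,0,0]],[[12.7,0,0],[0,0,0]]]'; python3 -m inch '[[[0.1,0,0],[0,0,0]],[[0.1,0,0],[0,0,0]]]';python3 look.py w10 gear_mid=.012
```

```text
t: 15.5
position: [0.459, -0.3072, 0.0355]
ee_rot: [-1.65, 1.567, -0.324]
ft_force: [0.3, -0.2, -0.7]
finger_gap: 0.0334
t: 15.75
position: [0.4594, -0.3075, 0.0352]
ee_rot: [-1.722, 1.566, -0.396]
ft_force: [-0.7, -0.4, -0.3]
finger_gap: 0.0337
gear_mid pt [318.3 338.9] 0.69 [ 0.4622 -0.3094  0.012 ]
   tr [271.5, 294.3, 96.1, 95.1] 0.77 med [ 0.4584 -0.3079  0.0195] mid [ 0.4591 -0.3079  0.0145] ext [0.0332 0.0326 0.013 ]
t 15.75 pos [ 0.4594 -0.3075  0.0352] gap 0.033708037435176565 F [-0.7488 -0.3534 -0.2783]
```

View pics/w10.png

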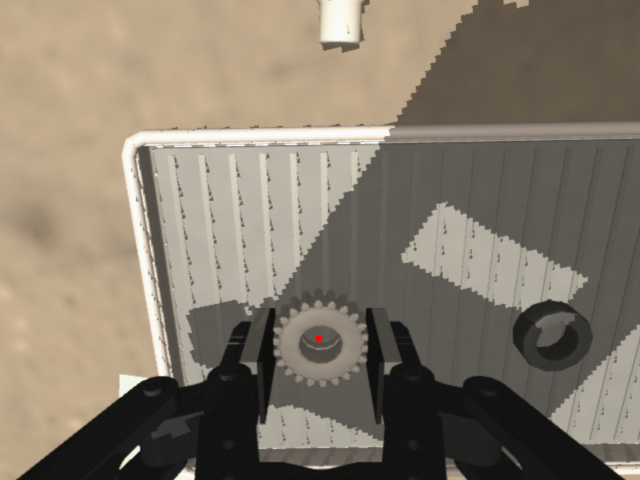

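```bash
python3 -m inch '[[[0.1,0,0],[0,0,0]],[[0.2,0,0],[0,0,0]],[[0.2,0,0],[0,0,0]]]'; python3 -m inch '[[[0,0,0],[0,0,0]],[[0,0,0],[0,0,0]],[[0,0,0],[0,0,0]]]' 0.65; python3 look.py w11 gear_mid=.012;  python3 -c "
from h import *
print(tool([.591,.034,.14]),R.from_euler('xyz',sensors.read_state()['ee_rot']).as_matrix().round(4))"
```

```text
t: 16.27
position: [0.4592, -0.3074, 0.0331]
ee_rot: [-1.659, 1.567, -0.333]
ft_force: [-0.9, 1.8, 3.9]
finger_gap: 0.0337
t: 16.65
position: [0.4591, -0.3073, 0.0329]
ee_rot: [-1.648, 1.567, -0.322]
ft_force: [-0.3, -0.0, -0.1]
finger_gap: 0.0555
gear_mid pt [320.2 340.5] 0.88 [ 0.4614 -0.3083  0.012 ]
   tr [270.6, 292.7, 102.8, 97.8] 0.67 med [ 0.4585 -0.3077  0.0175] mid [ 0.459  -0.3077  0.0121] ext [0.0333 0.0336 0.0136]
t 16.65 pos [ 0.4591 -0.3073  0.0329] gap 0.055521011972322364 F [-0.256  -0.0159 -0.0927]
[-10.68880906  -4.5610411   36.31076218] [[ 3.900e-03 -9.702e-01  2.423e-01]
 [-1.400e-03  2.423e-01  9.702e-01]
 [-1.000e+00 -4.100e-03 -4.000e-04]]
```

View pics/w11.png

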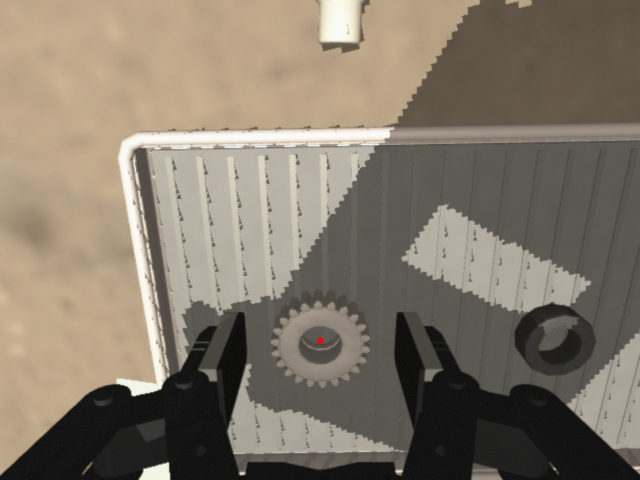

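```bash
python3 -m inch '[[[-4,0,0],[0,0,0]],[[-9,0,2],[0,0,0.2]],[[-12,-0.5,6],[0,0,0.2]],[[-12,-1.2,11],[0,0,0.2]],[[-12,-1.9,16.5],[0,0,0.2]],[[-12,-2.6,22],[0,0,0.2]],[[-12,-3.3,27.5],[0,0,0.2]],[[-11.5,-4,32.5],[0,0,0.2]],[[-10.7,-4.5,35.6],[0,0,0.2]],[[-10.7,-4.6,36.3],[0,0,0.2]]]' 0.8; python3 look.py w12 worn_mid=.067; python3 fit.py w12 .591 .034 .069 .08 .074 .03; python3 -c "
from h import *
print(tool([.591,.034,.086]))"
```

```text
t: 18.05
position: [0.5912, 0.0355, 0.1392]
ee_rot: [2.192, 1.57, -2.763]
ft_force: [-0.3, -0.7, -1.3]
finger_gap: 0.0684
worn_mid pt [319.1 278.2] 0.56 [0.5904 0.0346 0.067 ]
   tr [270.5, 231.7, 97.2, 100.0] 0.84 med [0.5862 0.037  0.0722] mid [0.5914 0.0342 0.0673] ext [0.0451 0.0442 0.0138]
t 18.05 pos [0.5912 0.0355 0.1392] gap 0.06835194355131016 F [-0.2823 -0.6699 -1.2777]
n 5814 circle 590.7274780273438 34.08578872680664 23.78245735168457 ellipse ((590.8903198242188, 34.25358200073242), (46.16050720214844, 47.44401550292969), 74.15127563476562) medz 0.07234451042873681
[5.41872888 0.04247909 0.05831934]
```

View pics/w12.png

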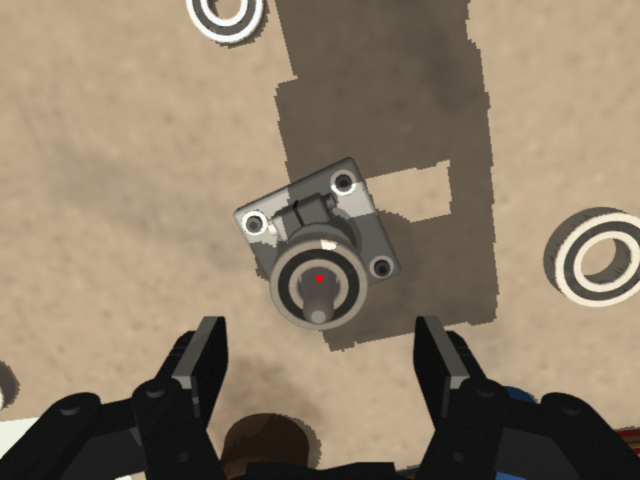

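```bash
python3 -m inch '[[[1.5,0.04,0.05],[0,0,0]],[[3.5,0.04,0.05],[0,0,0]],[[5,0.04,0.05],[0,0,0]],[[5.4,0.04,0.05],[0,0,0]],[[5.4,0.04,0.05],[0,0,0]]]'; python3 -m inch '[[[0,0,0],[0,0,0]],[[0,0,0],[0,0,0]],[[0,0,0],[0,0,0]],[[0,0,0],[0,0,0]]]' 0.4 40; python3 -m inch '[[[-1,0,0],[0,0,0]],[[-3,0,0],[0,0,0]],[[-5,0,0],[0,0,0]],[[-6,0,0],[0,0,0]],[[-6,0,0],[0,0,0]]]'; python3 look.py w13 worn_mid=.127 round_dish=0 shaft_stand=0;  python3 -c "
from h import *
print(tool([.467,.299,.14]),R.from_euler('xyz',sensors.read_state()['ee_rot']).as_matrix().round(4))"
```

```text
t: 18.82
position: [0.5908, 0.0338, 0.0856]
ee_rot: [2.803, 1.57, -2.154]
ft_force: [0.3, 0.1, -0.3]
finger_gap: 0.0683
t: 19.32
position: [0.5916, 0.0338, 0.0867]
ee_rot: [-1.873, 1.569, -0.547]
ft_force: [0.2, 0.4, 4.4]
finger_gap: 0.0452
t: 19.95
position: [0.5923, 0.0338, 0.1483]
ee_rot: [-1.569, 1.566, -0.243]
ft_force: [-1.1, -0.3, -0.3]
finger_gap: 0.0449
   tr [258.0, 272.8, 125.6, 130.1] 0.91 med [0.5899 0.0339 0.1337] mid [0.5922 0.0336 0.1284] ext [0.0452 0.0438 0.0142]
shaft_stand pt [324.7 231.1] 0.68 [0.5928 0.0362 0.    ]
   tr [242.2, 147.9, 158.8, 139.5] 0.92 med [0.5801 0.0401 0.0122] mid [0.5865 0.0339 0.0393] ext [0.0757 0.0841 0.0716]
t 19.95 pos [0.5923 0.0338 0.1483] gap 0.04489997746327608 F [-1.0977 -0.2718 -0.3206]
[ 0.55949432 18.46588426 22.71872548] [[ 1.000e-04 -9.702e-01  2.424e-01]
 [-9.000e-04  2.424e-01  9.702e-01]
 [-1.000e+00 -3.000e-04 -9.000e-04]]
```

View pics/w13.png

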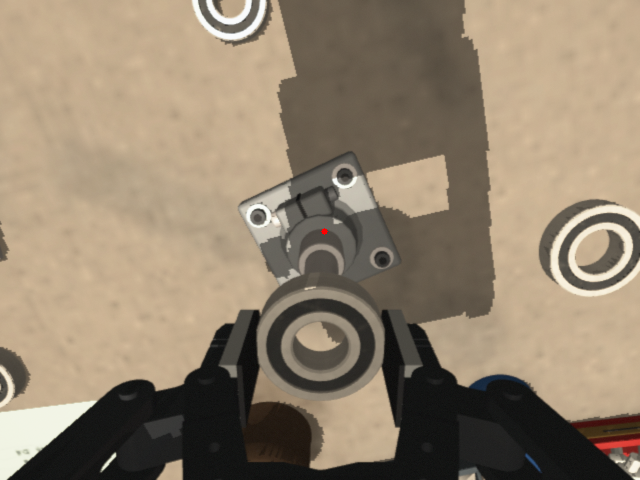

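```bash
python3 -m inch '[[[-1,1.5,2],[0,0,0]],[[-1,4.5,5.5],[0,0,0]],[[-1,7.5,9],[0,0,0]],[[-1,10.5,13],[0,0,0]],[[-1,13.5,16.5],[0,0,0]],[[-1,16.5,20.3],[0,0,0]],[[-1,18,22.2],[0,0,0]],[[-1,18.5,22.7],[0,0,0]],[[-1,18.5,22.7],[0,0,0]]]'; python3 look.py w14 round_dish=0;  python3 -c "
from h import *
s=np.load('/tmp/w14.npz');P=cloud('',s['d'],s['d']>0,(s['K'],s['o'],s['M']))
k=(P[:,2]>.021)&(P[:,2]<.03)&(np.hypot(P[:,0]-.467,P[:,1]-.3)<.09);print(k.sum(),P[k].min(0),P[k].max(0))
print(tool([.467,.300,.0315]),R.from_euler('xyz',sensors.read_state()['ee_rot']).as_matrix().round(4))"
```

```text
t: 21.42
position: [0.4666, 0.2987, 0.1553]
ee_rot: [-3.033, 1.569, -1.707]
ft_force: [-1.2, -0.2, -1.1]
finger_gap: 0.0453
round_dish pt [322.3 231.5] 0.75 [0.4684 0.2989 0.    ]
round_dish pt [ 46.2 445.2] 0.44 [0.5902 0.038  0.    ]
   tr [211.2, 121.1, 231.1, 223.3] 0.84 med [0.4587 0.3036 0.0034] mid [0.467  0.2992 0.0133] ext [0.1328 0.1342 0.024 ]
t 21.425 pos [0.4666 0.2987 0.1553] gap 0.0453002329433813 F [-1.198  -0.1707 -1.0675]
4335 [0.39715243 0.22770449 0.02100048] [0.53837206 0.37019378 0.02692609]
[12.39848929  0.0608701   0.20436859] [[ 0.000e+00 -9.699e-01  2.437e-01]
 [-1.200e-03  2.437e-01  9.699e-01]
 [-1.000e+00 -3.000e-04 -1.200e-03]]
```

View pics/w14.png

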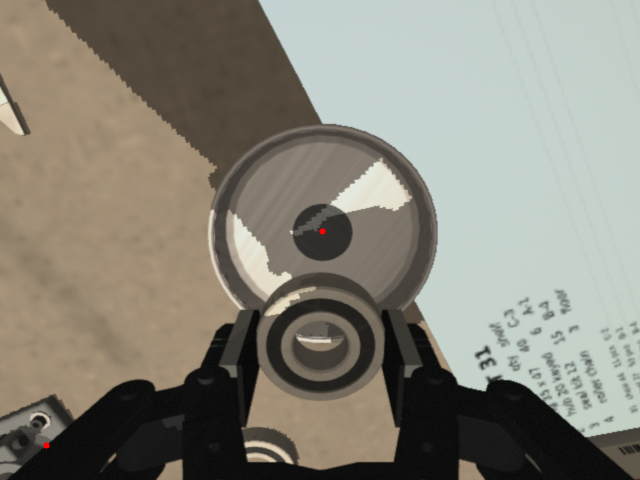

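The bearing is held and the dish is centred under the TCP, with its floor at (322,231). I'll lower it.

```bash
python3 -m inch '[[[3,0,0.1],[0,0,0]],[[7,0,0.1],[0,0,0]],[[10.5,0,0.1],[0,0,0]],[[11.8,0,0.1],[0,0,0]],[[12.2,0,0.1],[0,0,0]],[[12.4,0,0.1],[0,0,0]],[[12.4,0,0.1],[0,0,0]],[[12.4,0,0.1],[0,0,0]]]'; python3 look.py w15 worn_mid=.011
```

```text
t: 22.58
position: [0.468, 0.2992, 0.0326]
ee_rot: [-1.543, 1.569, -0.218]
ft_force: [-0.0, -0.5, -1.1]
finger_gap: 0.0448
worn_mid pt [323.5 338.8] 0.85 [0.4702 0.2995 0.011 ]
   tr [260.6, 269.3, 124.8, 135.8] 0.81 med [0.4656 0.2995 0.0179] mid [0.4676 0.2992 0.0126] ext [0.0447 0.0433 0.0143]
t 22.575 pos [0.468  0.2992 0.0326] gap 0.04476267940879782 F [-0.0177 -0.4951 -1.0527]
```

View pics/w15.png

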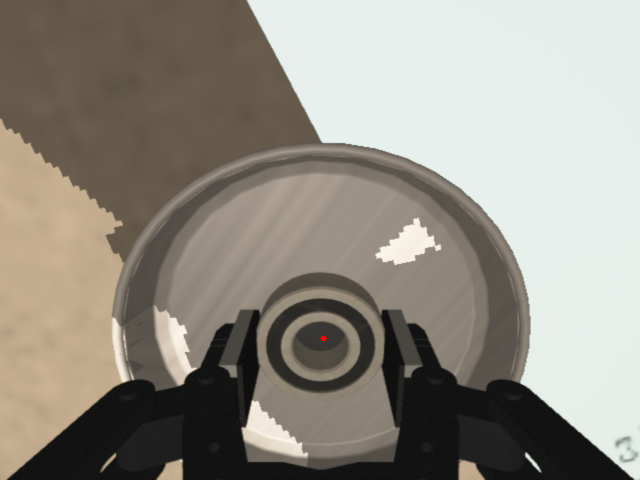

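```bash
python3 -m inch '[[[0.1,0,0],[0,0,0]],[[0.2,0,0],[0,0,0]],[[0.2,0,0],[0,0,0]]]'; python3 -m inch '[[[0,0,0],[0,0,0]],[[0,0,0],[0,0,0]],[[0,0,0],[0,0,0]]]' 0.72; python3 -m inch '[[[-1.5,0,0],[0,0,0]],[[-4,0,0],[0,0,0]],[[-8,0,0],[0,0,0]],[[-11,0,0],[0,0,0]],[[-11,0,0],[0,0,0]]]' 0.8; python3 look.py w16 worn_mid=.011; python3 -c "
from h import *
print(tool([.639,-.227,.15]),R.from_euler('xyz',sensors.read_state()['ee_rot']).as_matrix().round(4))"
```

```text
t: 23.1
position: [0.4678, 0.2991, 0.0307]
ee_rot: [-2.21, 1.57, -0.886]
ft_force: [-2.8, -1.1, 4.7]
finger_gap: 0.045
t: 23.48
position: [0.4677, 0.2991, 0.0305]
ee_rot: [-2.374, 1.57, -1.049]
ft_force: [0.4, -0.1, 0.8]
finger_gap: 0.0612
t: 24.1
position: [0.4698, 0.3003, 0.145]
ee_rot: [-0.994, 1.563, 0.331]
ft_force: [-0.6, -0.7, -0.0]
finger_gap: 0.068
worn_mid pt [321.4 234.3] 0.89 [0.4678 0.3017 0.011 ]
   tr [279.7, 196.7, 76.9, 79.2] 0.96 med [0.4668 0.2991 0.0162] mid [0.4677 0.2988 0.0117] ext [0.0447 0.0437 0.013 ]
t 24.1 pos [0.4698 0.3003 0.145 ] gap 0.06802062974892412 F [-0.5992 -0.7292 -0.0368]
[ -0.9485683  -29.48333557 -46.82268593] [[-6.000e-04 -9.699e-01  2.435e-01]
 [-1.600e-03  2.435e-01  9.699e-01]
 [-1.000e+00  2.000e-04 -1.700e-03]]
```

View pics/w16.png

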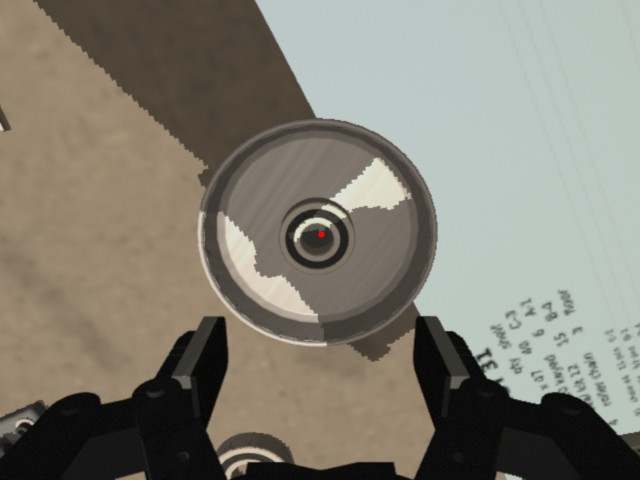

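```bash
python3 -m inch '[[[-1,-1.5,-2.5],[0,0,0]],[[-2,-4.2,-6.8],[0,0,0]],[[-2,-7.1,-11.3],[0,0,0]],[[-2,-10,-15.9],[0,0,0]],[[-2,-12.9,-20.5],[0,0,0]],[[-2,-15.8,-25.1],[0,0,0]],[[-2,-18.7,-29.7],[0,0,0]],[[-2,-21.6,-34.3],[0,0,0]],[[-2,-24.5,-38.9],[0,0,0]],[[-1.5,-27.4,-43.5],[0,0,0]]]'; python3 -m inch '[[[0.5,-1.8,-2.8],[0,0,0]],[[0.5,-2.1,-3.3],[0,0,0]],[[0.5,-2.1,-3.3],[0,0,0]]]'; python3 look.py w17 new_mid=.007; python3 fit.py w17 .639 -.227 .008 .02 .014 .04; python3 -c "
from h import *
print(tool([.639,-.227,.06]),R.from_euler('xyz',sensors.read_state()['ee_rot']).as_matrix().round(4))"
```

```text
t: 25.5
position: [0.6266, -0.1912, 0.1537]
ee_rot: [2.018, 1.568, -2.941]
ft_force: [1.5, -0.6, 0.6]
finger_gap: 0.0683
t: 25.88
position: [0.6382, -0.2278, 0.1472]
ee_rot: [1.634, 1.566, 2.959]
ft_force: [0.6, 0.2, 0.6]
finger_gap: 0.0682
new_mid pt [317.5 237.4] 0.89 [ 0.6378 -0.2301  0.007 ]
   tr [281.5, 197.7, 79.4, 77.5] 0.61 med [ 0.6377 -0.2273  0.0122] mid [ 0.6384 -0.2273  0.0073] ext [0.0448 0.0437 0.0137]
t 25.875 pos [ 0.6382 -0.2278  0.1472] gap 0.06818003947201419 F [0.6414 0.2101 0.6424]
n 3590 circle 638.0721435546875 -227.19728088378906 23.822954177856445 ellipse ((638.1651000976562, -227.13218688964844), (46.317230224609375, 47.402042388916016), 75.9416732788086) medz 0.01232053138075187
[ 8.85501248 -0.06041826  0.01466321] [[-3.200e-03 -9.702e-01  2.424e-01]
 [-1.000e-04  2.424e-01  9.702e-01]
 [-1.000e+00  3.100e-03 -9.000e-04]]
```

View pics/w17.png

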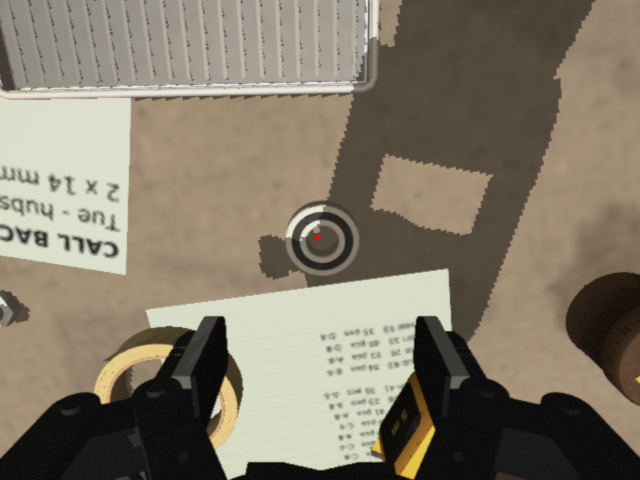

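```bash
python3 -m inch '[[[3,-0.05,0.05],[0,0,-0.1]],[[7,-0.05,0.05],[0,0,-0.1]],[[10,-0.05,0.05],[0,0,-0.1]],[[11.4,-0.05,0.05],[0,0,-0.1]],[[11.8,-0.05,0.05],[0,0,-0.1]],[[11.9,-0.05,0.05],[0,0,-0.1]],[[11.95,-0.05,0.05],[0,0,-0.1]]]';  python3 -c "
from h import *
viewer.snapshot('wrist')
print(tool([.6383,-.2272,.0275]),R.from_euler('xyz',sensors.read_state()['ee_rot']).as_matrix().round(4))"
```

```text
t: 26.9
position: [0.6399, -0.227, 0.0307]
ee_rot: [-2.351, 1.569, -1.025]
ft_force: [0.2, 0.1, -0.0]
finger_gap: 0.0682
[ 0.298685    0.13343041 -0.05253937] [[ 6.000e-04 -9.702e-01  2.424e-01]
 [-1.500e-03  2.424e-01  9.702e-01]
 [-1.000e+00 -1.000e-03 -1.300e-03]]
```

```bash
python3 -m inch '[[[0.15,0.12,-0.05],[0,0,0]],[[0.3,0.12,-0.05],[0,0,0]],[[0.35,0.12,-0.05],[0,0,0]],[[0.35,0.12,-0.05],[0,0,0]]]'; python3 -m inch '[[[0,0,0],[0,0,0]],[[0,0,0],[0,0,0]],[[0,0,0],[0,0,0]],[[0,0,0],[0,0,0]]]' 0.4 40; python3 look.py w18 new_mid=.007; python3 -m inch '[[[-1,0,0],[0,0,0]],[[-3,0,0],[0,0,0]],[[-6,0,0],[0,0,0]],[[-9,0,0],[0,0,0]],[[-12,0,0],[0,0,0]],[[-12,0,0],[0,0,0]]]'; python3 look.py w19 new_mid=.13;  python3 -c "
from h import *
print(tool([.5915,.034,.15]),R.from_euler('xyz',sensors.read_state()['ee_rot']).as_matrix().round(4))"
```

```text
t: 27.45
position: [0.6383, -0.2272, 0.0268]
ee_rot: [-2.642, 1.569, -1.316]
ft_force: [-0.3, -0.7, 0.1]
finger_gap: 0.0682
t: 27.95
position: [0.6386, -0.2273, 0.0272]
ee_rot: [-2.287, 1.569, -0.961]
ft_force: [0.5, -0.2, 1.9]
finger_gap: 0.045
new_mid pt [318.5 333.8] 0.95 [ 0.6375 -0.2281  0.007 ]
   tr [255.6, 269.5, 129.0, 129.8] 0.83 med [ 0.6365 -0.2272  0.0121] mid [ 0.6384 -0.2274  0.007 ] ext [0.0447 0.0433 0.014 ]
t 27.95 pos [ 0.6386 -0.2273  0.0272] gap 0.045011958084499114 F [ 0.5138 -0.1722  1.8526]
t: 28.85
position: [0.6406, -0.228, 0.1521]
ee_rot: [-1.858, 1.561, -0.532]
ft_force: [-0.3, -0.3, -1.5]
finger_gap: 0.0449
new_mid pt [318.3 333.3] 0.85 [ 0.6404 -0.2292  0.13  ]
t 28.85 pos [ 0.6406 -0.228   0.1521] gap 0.04494003176844806 F [-0.3264 -0.2695 -1.4506]
[-0.42431649 10.80490533 24.17566563] [[-8.000e-04 -9.702e-01  2.424e-01]
 [-8.000e-04  2.424e-01  9.702e-01]
 [-1.000e+00  6.000e-04 -1.000e-03]]
```

View pics/w19.png

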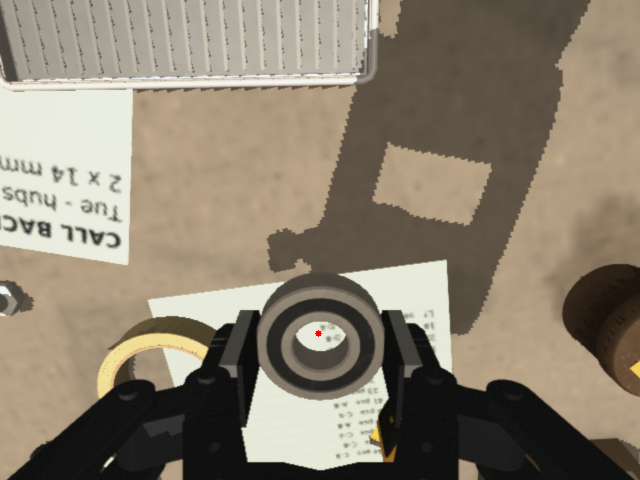

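The new bearing is held at (318,333). I'll carry it over the shaft.

```bash
python3 -m inch '[[[-0.5,0.7,2],[0,0,0]],[[-0.5,2.2,5.5],[0,0,0]],[[-0.5,4,9.5],[0,0,0]],[[-0.5,5.9,13.5],[0,0,0]],[[-0.5,7.7,17.5],[0,0,0]],[[-0.5,9.4,21],[0,0,0]],[[-0.5,10.5,23.5],[0,0,0]],[[-0.5,10.8,24.15],[0,0,0]],[[-0.5,10.8,24.15],[0,0,0]]]'; python3 look.py w20 shaft_stand=0; python3 -c "
from h import *
print(tool([.5915,.034,.1]),R.from_euler('xyz',sensors.read_state()['ee_rot']).as_matrix().round(4))"
```

```text
t: 30.12
position: [0.591, 0.0342, 0.1502]
ee_rot: [2.298, 1.569, -2.658]
ft_force: [0.2, -0.9, -1.6]
finger_gap: 0.0448
shaft_stand pt [325.2 233. ] 0.75 [0.5924 0.0365 0.    ]
   tr [242.4, 153.3, 159.4, 132.0] 0.7 med [0.58   0.0403 0.0124] mid [0.5864 0.0339 0.0396] ext [0.075  0.0831 0.0641]
t 30.125 pos [0.591  0.0342 0.1502] gap 0.04482100344491563 F [ 0.2084 -0.8878 -1.6207]
[5.05733552 0.02583169 0.10441044] [[-1.100e-03 -9.699e-01  2.434e-01]
 [-1.000e-03  2.434e-01  9.699e-01]
 [-1.000e+00  8.000e-04 -1.200e-03]]
```

View pics/w20.png

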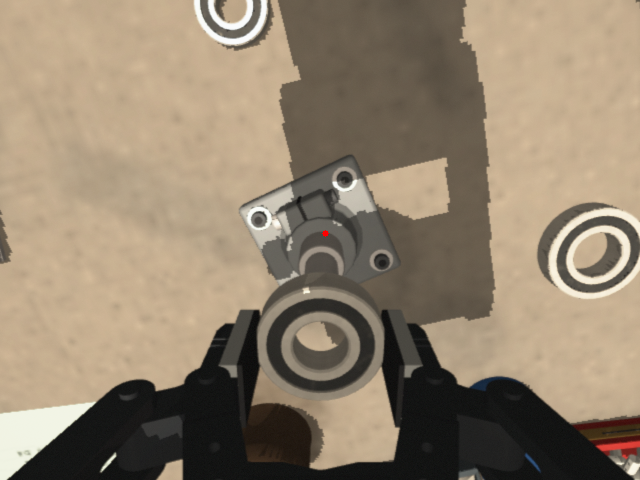

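```bash
python3 -m inch '[[[1,0.02,0.05],[0,0,0]],[[2.5,0.02,0.1],[0,0,0]],[[4,0.02,0.1],[0,0,0]],[[4.8,0.02,0.1],[0,0,0]],[[4.8,0.02,0.1],[0,0,0]],[[4.8,0.02,0.1],[0,0,0]]]'; python3 look.py w21 new_mid=.08; for i in 1 2 3; do python3 -c "
from h import *
viewer.snapshot('wrist')
print(tool([.5915,.034,.087]),sensors.read_state()['ft_force'])"; done
```

```text
t: 31.02
position: [0.592, 0.034, 0.103]
ee_rot: [-3.106, 1.57, -1.781]
ft_force: [-0.4, -0.7, -0.7]
finger_gap: 0.0447
   tr [252.3, 270.9, 131.5, 128.8] 0.58 med [0.5876 0.0349 0.088 ] mid [0.5921 0.0336 0.0821] ext [0.0455 0.0441 0.0155]
t 31.025 pos [0.592 0.034 0.103] gap 0.04465345860645824 F [-0.3503 -0.7148 -0.6542]
[ 1.62913995  0.04851378 -0.00630508] [-0.01915049  0.43840328 -1.32060941]
[ 1.62078493  0.04152597 -0.00245844] [-0.62114804 -0.29675053 -2.22219257]
[ 1.60634103  0.0314477  -0.00262685] [ 0.43554207  0.45632848 -1.53175299]
```

View pics/w21.png

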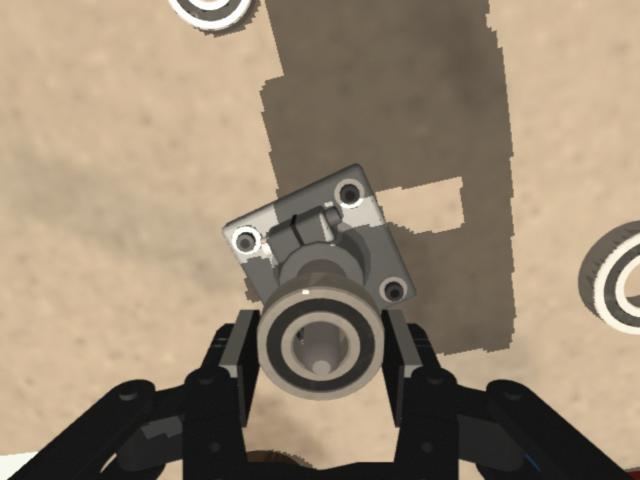

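The shaft shows through the bore, its tip at (322,366), and the force is near zero. I'll go on down to home.

```bash
python3 -m inch '[[[0.4,0.03,0],[0,0,0]],[[0.8,0.03,0],[0,0,0]],[[1.2,0.03,0],[0,0,0]],[[1.5,0.03,0],[0,0,0]],[[1.65,0.03,0],[0,0,0]],[[1.7,0.03,0],[0,0,0]],[[1.7,0.03,0],[0,0,0]]]'
```

```text
t: 32.2
position: [0.5917, 0.034, 0.0871]
ee_rot: [3.096, 1.57, -1.863]
ft_force: [-4.0, 0.3, 4.7]
finger_gap: 0.0448
```

```bash
python3 -m inch '[[[0,0,0],[0,0,0]],[[0,0,0],[0,0,0]],[[0,0,0],[0,0,0]]]' 0.72; python3 -m inch '[[[-1.5,0,0],[0,0,0]],[[-4,0,0],[0,0,0]],[[-6.5,0,0],[0,0,0]],[[-7,0,0],[0,0,0]]]'; python3 look.py w22 new_mid=.067;python3 fit.py w22 .591 .034 .069 .085 .074 .03; python3 -c "
from h import *
print(tool([.4591,-.3075,.1]),R.from_euler('xyz',sensors.read_state()['ee_rot']).as_matrix().round(4))"
```

```text
t: 32.58
position: [0.5917, 0.034, 0.087]
ee_rot: [3.127, 1.57, -1.831]
ft_force: [-0.7, 0.1, 0.5]
finger_gap: 0.0613
t: 33.08
position: [0.5933, 0.034, 0.1603]
ee_rot: [-1.562, 1.565, -0.237]
ft_force: [-0.3, -0.2, 0.0]
finger_gap: 0.0618
new_mid pt [316.8 257.9] 0.66 [0.5904 0.0325 0.067 ]
   tr [1.1, 202.8, 13.4, 53.2] 0.73 med [ 0.5467 -0.1746  0.0033] mid [ 0.5414 -0.174   0.006 ] ext [0.0328 0.0084 0.0149]
   tr [270.8, 214.2, 93.4, 90.5] 0.58 med [0.5873 0.0354 0.0722] mid [0.5918 0.0337 0.0675] ext [0.0451 0.0442 0.0132]
t 33.075 pos [0.5933 0.034  0.1603] gap 0.061768697921976895 F [-0.2657 -0.2313  0.0468]
n 5097 circle 591.4911499023438 34.018951416015625 23.72979164123535 ellipse ((591.4374389648438, 33.77157211303711), (46.302146911621094, 47.358951568603516), 72.40219116210938) medz 0.0723417357011441
[  5.7242098    4.53257205 -36.34885482] [[-3.000e-04 -9.699e-01  2.433e-01]
 [-1.100e-03  2.433e-01  9.699e-01]
 [-1.000e+00  1.000e-04 -1.100e-03]]
```

View pics/w22.png

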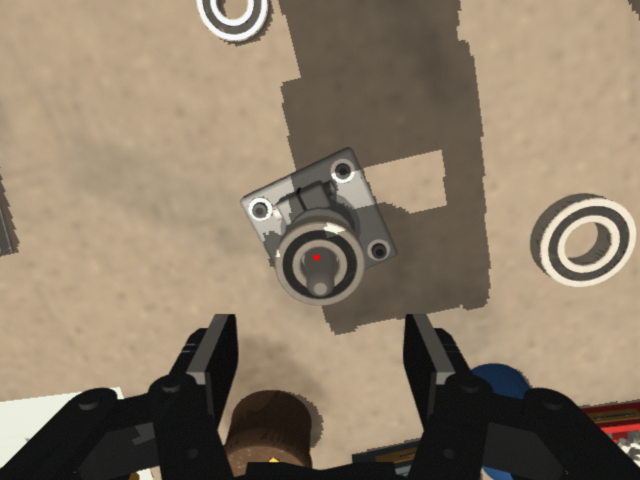

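The new bearing is home: its top height of 72.3 mm matches the worn one's reading. Now I'll fetch the gear.

```bash
python3 -m inch '[[[0,0.4,-3],[0,0,0]],[[0,0.9,-7.5],[0,0,0]],[[0,1.5,-12.5],[0,0,0]],[[0,2.2,-18],[0,0,0]],[[0,2.9,-23.5],[0,0,0]],[[1,3.6,-29],[0,0,0]],[[3,4.2,-33.5],[0,0,0]],[[5,4.5,-36],[0,0,0]],[[5.7,4.5,-36.4],[0,0,0]],[[5.7,4.5,-36.4],[0,0,0]]]' 0.65; python3 look.py w23 gear_mid=.012; python3 fit.py w23 .459 -.3075 .013 .025 .019 .03; python3 -c "
from h import *
print(tool([.4591,-.3075,.033]),R.from_euler('xyz',sensors.read_state()['ee_rot']).as_matrix().round(4))"
```

```text
t: 34.48
position: [0.4587, -0.3073, 0.0989]
ee_rot: [1.429, 1.568, 2.754]
ft_force: [0.1, -0.7, -0.2]
finger_gap: 0.0559
gear_mid pt [319.  270.8] 0.72 [ 0.46   -0.3087  0.012 ]
   tr [285.4, 237.9, 72.1, 70.7] 0.9 med [ 0.4592 -0.3075  0.0175] mid [ 0.4595 -0.3077  0.0119] ext [0.0339 0.0331 0.0146]
t 34.475 pos [ 0.4587 -0.3073  0.0989] gap 0.05590117068665051 F [ 0.1442 -0.6859 -0.1563]
n 2964 circle 458.6380920410156 -307.5638427734375 18.659339904785156 ellipse ((458.70867919921875, -307.681396484375), (35.39729690551758, 37.18199157714844), 78.61385345458984) medz 0.017644110531869733
[ 6.78388336  0.09790382 -0.02040733] [[ 5.000e-04 -9.703e-01  2.420e-01]
 [-1.500e-03  2.420e-01  9.703e-01]
 [-1.000e+00 -8.000e-04 -1.300e-03]]
```

View pics/w23.png

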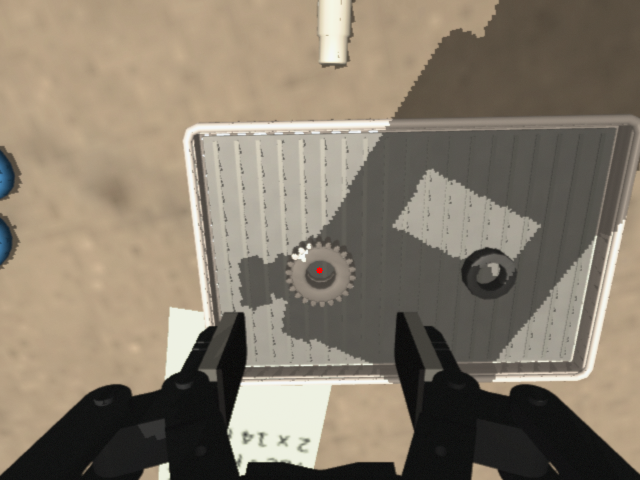

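```bash
python3 -m inch '[[[2,0.1,0],[0,0,0]],[[5,0.1,0],[0,0,0]],[[6.3,0.1,0],[0,0,0]],[[6.7,0.1,0],[0,0,0]],[[6.7,0.1,0],[0,0,0]],[[6.7,0.1,0],[0,0,0]]]'; python3 -c "
from h import *
print(tool([.4591,-.3075,.034]))"; python3 -m inch '[[[0,0,0],[0,0,0]],[[0,0,0],[0,0,0]],[[0,0,0],[0,0,0]],[[0,0,0],[0,0,0]]]' 0.2 40;python3 look.py w24 gear_mid=.012; python3 -m inch '[[[-1,0,0],[0,0,0]],[[-3,0,0],[0,0,0]],[[-6,0,0],[0,0,0]],[[-9,0,0],[0,0,0]],[[-12,0,0],[0,0,0]],[[-12,0,0],[0,0,0]]]'; python3 look.py w25 gear_mid=.13;  python3 -c "
from h import *
print(tool([.5913,.0341,.155]),R.from_euler('xyz',sensors.read_state()['ee_rot']).as_matrix().round(4))"
```

```text
t: 35.38
position: [0.4598, -0.3078, 0.0349]
ee_rot: [-2.256, 1.567, -0.93]
ft_force: [-0.4, 0.2, 0.1]
finger_gap: 0.0554
[0.09173738 0.07831355 0.01539152]
t: 35.88
position: [0.4604, -0.3084, 0.0363]
ee_rot: [-2.185, 1.566, -0.859]
ft_force: [-0.8, 0.7, 7.1]
finger_gap: 0.0329
gear_mid pt [322.8 328.7] 0.66 [ 0.4599 -0.3077  0.012 ]
   tr [270.6, 284.2, 96.4, 97.0] 0.71 med [ 0.4584 -0.3085  0.0175] mid [ 0.459  -0.3084  0.0123] ext [0.0334 0.0323 0.0134]
t 35.875 pos [ 0.4604 -0.3084  0.0363] gap 0.032939887790473216 F [-0.8229  0.7126  7.0785]
t: 36.78
position: [0.4618, -0.3093, 0.1607]
ee_rot: [-2.082, 1.558, -0.755]
ft_force: [-0.4, -0.5, -0.6]
finger_gap: 0.0328
gear_mid pt [319.8 328.8] 0.93 [ 0.4649 -0.3109  0.13  ]
   tr [274.8, 282.6, 93.3, 98.5] 0.68 med [ 0.4602 -0.3096  0.1418] mid [ 0.4613 -0.3096  0.1359] ext [0.035  0.033  0.0148]
t 36.775 pos [ 0.4618 -0.3093  0.1607] gap 0.032793402724438675 F [-0.4449 -0.4988 -0.6434]
[-2.73953842e-02 -4.52179196e+00  3.63314155e+01] [[ 0.0022 -0.9703  0.242 ]
 [-0.0029  0.242   0.9703]
 [-1.     -0.0028 -0.0023]]
```

View pics/w25.png

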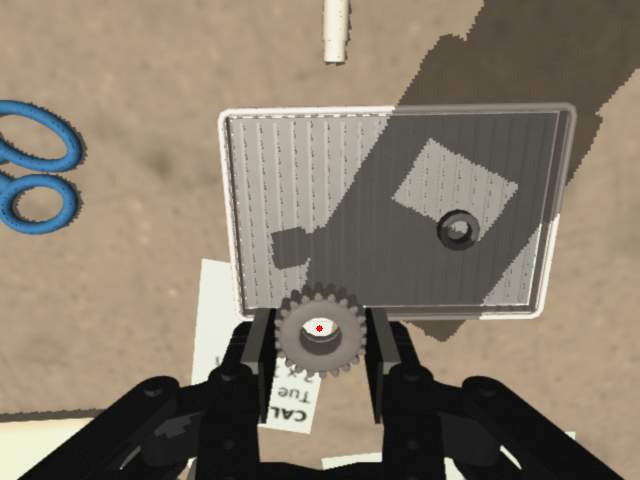

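```bash
python3 fit.py w24 .459 -.3083 .013 .025 .019 .018;python3 fit.py w25 .461 -.3094 .137 .15 .1434 .018; python3 -c "
from h import *
print(sensors.read_state()['position'])"
```

```text
n 5661 circle 459.0904235839844 -308.23870849609375 19.737672805786133 ellipse ((458.2355041503906, -308.25115966796875), (36.955623626708984, 37.103187561035156), 118.41172790527344) medz 0.017640400513797505
n 5745 circle 460.8492126464844 -309.1207580566406 20.437042236328125 ellipse ((460.14215087890625, -309.1567687988281), (37.28310775756836, 38.527732849121094), 100.2818374633789) medz 0.14197575724098624
[ 0.45949463 -0.30746854  0.15543219]
```

```bash
python3 -m inch '[[[-0.3,-0.4,3],[0,0,0]],[[-0.3,-0.9,7.5],[0,0,0]],[[-0.3,-1.6,13],[0,0,0]],[[-0.3,-2.3,18.5],[0,0,0]],[[-0.3,-3,24],[0,0,0]],[[-0.3,-3.7,29.5],[0,0,0]],[[-0.3,-4.3,34],[0,0,0]],[[-0.3,-4.6,36],[0,0,0]],[[-0.3,-4.65,36.4],[0,0,0]],[[-0.3,-4.65,36.4],[0,0,0]]]'; python3 look.py w26 gear_mid=.13; python3 -c "
from h import *
for i in range(4): viewer.snapshot('wrist'); print(tool([.5925,.034,.11]))
print(R.from_euler('xyz',sensors.read_state()['ee_rot']).as_matrix().round(4))"
```

```text
t: 38.17
position: [0.5922, 0.0336, 0.157]
ee_rot: [-2.688, 1.567, -1.362]
ft_force: [-0.3, 0.1, -1.0]
finger_gap: 0.0333
gear_mid pt [318.5 327.7] 0.63 [0.5924 0.0323 0.13  ]
   tr [275.8, 285.1, 91.5, 96.0] 0.87 med [0.5905 0.0335 0.1381] mid [0.6133 0.0333 0.0699] ext [0.0784 0.033  0.1395]
t 38.175 pos [0.5922 0.0336 0.157 ] gap 0.03331236910870657 F [-0.2783  0.0977 -1.0402]
[4.77193321 0.02663153 0.08109831]
[4.77826895 0.02807285 0.06633968]
[4.77929416 0.02846627 0.04768458]
[4.78385383 0.03010465 0.02846338]
[[ 0.0023 -0.97    0.2431]
 [-0.003   0.2431  0.97  ]
 [-1.     -0.003  -0.0023]]
```

View pics/w26.png

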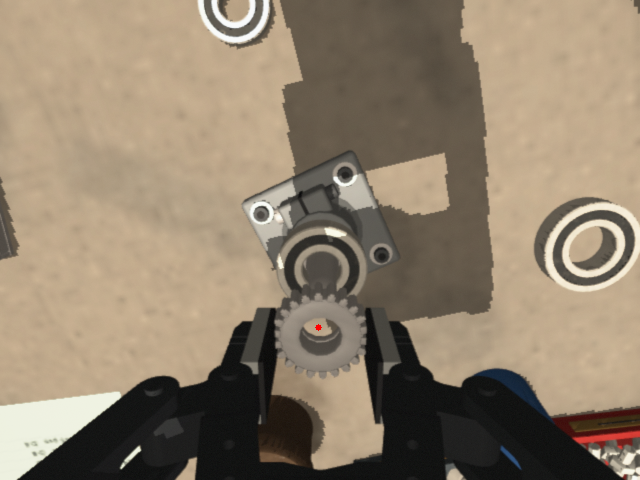

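```bash
python3 -m inch '[[[1,0.03,0.03],[0,-0.1,0.1]],[[2,0.03,0.03],[0,-0.1,0.15]],[[2.6,0.03,0.03],[0,-0.1,0.15]],[[2.8,0.03,0.03],[0,-0.1,0.15]],[[2.8,0.03,0.03],[0,-0.1,0.15]]]'; python3 look.py w27 gear_mid=.12; python3 -c "
from h import *
print(tool([.5925,.034,.1053]))
print(R.from_euler('xyz',sensors.read_state()['ee_rot']).as_matrix().round(4))"
```

```text
t: 39.15
position: [0.5924, 0.0341, 0.1297]
ee_rot: [-2.931, 1.57, -1.606]
ft_force: [-0.1, 0.7, -0.7]
finger_gap: 0.033
gear_mid pt [318.4 329.6] 0.69 [0.5836 0.0353 0.12  ]
   tr [275.8, 282.2, 90.6, 99.2] 0.74 med [0.5903 0.0341 0.1107] mid [0.5911 0.0343 0.1057] ext [0.0336 0.0324 0.0133]
t 39.15 pos [0.5924 0.0341 0.1297] gap 0.03300364455600861 F [-0.0545  0.7467 -0.6901]
[ 2.49742569  0.02536731 -0.01295386]
[[ 1.00e-03 -9.70e-01  2.43e-01]
 [-7.00e-04  2.43e-01  9.70e-01]
 [-1.00e+00 -1.10e-03 -4.00e-04]]
```

View pics/w27.png

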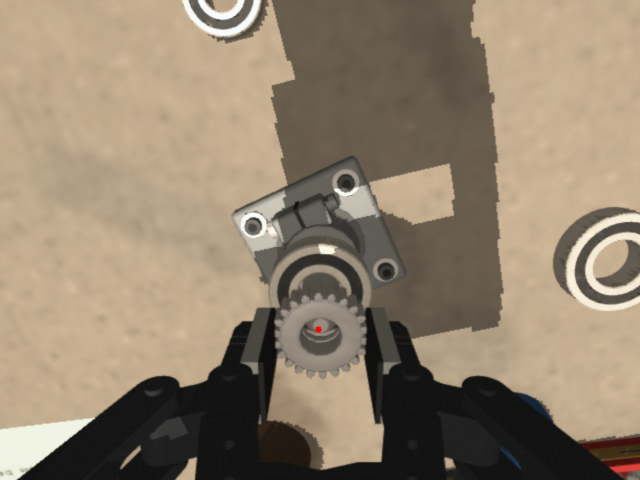

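The shaft tip shows inside the bore and no force is read. I'll descend in two steps.

```bash
python3 -m inch '[[[0.4,0.02,0],[0,0,0]],[[0.8,0.02,0],[0,0,0]],[[1.2,0.02,0],[0,0,0]],[[1.2,0.02,0],[0,0,0]]]'; python3 look.py w28 gear_mid=.09;python3 -c "
from h import *
print(tool([.5925,.034,.1053]))"
```

```text
t: 39.8
position: [0.5921, 0.0341, 0.1175]
ee_rot: [2.945, 1.57, -2.013]
ft_force: [-0.2, 0.1, -0.6]
finger_gap: 0.0327
gear_mid pt [320.4 331.2] 0.63 [0.5943 0.0332 0.09  ]
   tr [274.5, 283.9, 93.6, 96.7] 0.89 med [0.5883 0.0343 0.0987] mid [0.5912 0.034  0.0853] ext [0.0346 0.0332 0.0297]
t 39.8 pos [0.5921 0.0341 0.1175] gap 0.032726769660120954 F [-0.2321  0.1364 -0.6261]
[ 1.30117165  0.01099681 -0.01097841]
```

View pics/w28.png

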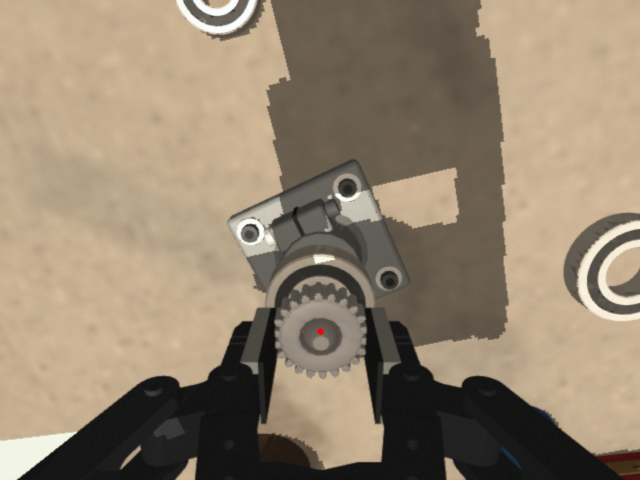

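```bash
python3 -m inch '[[[0.4,0.01,0],[0,0,0]],[[0.8,0.01,0],[0,0,0]],[[1.1,0.01,0],[0,0,0]],[[1.3,0.01,0],[0,0,0]],[[1.35,0.01,0],[0,0,0]],[[1.35,0.01,0],[0,0,0]]]'
```

```text
t: 40.7
position: [0.5927, 0.0341, 0.1053]
ee_rot: [-1.828, 1.569, -0.503]
ft_force: [-1.5, -0.0, 2.6]
finger_gap: 0.033
```

```bash
python3 -m inch '[[[0,0,0],[0,0,0]],[[0,0,0],[0,0,0]],[[0,0,0],[0,0,0]]]' 0.65; python3 -m inch '[[[-1.5,0,0],[0,0,0]],[[-4,0,0],[0,0,0]],[[-4.5,0,0],[0,0,0]],[[-4.5,0,0],[0,0,0]]]' 0.6; python3 look.py w29 gear_mid=.081;python3 fit.py w29 .591 .034 .084 .095 .088 .02; python3 -c "
from h import *
print(tool([.4829,-.222,.1]),R.from_euler('xyz',sensors.read_state()['ee_rot']).as_matrix().round(4))"
```

```text
t: 41.08
position: [0.5926, 0.0341, 0.1051]
ee_rot: [-1.864, 1.569, -0.539]
ft_force: [-0.1, -0.2, -0.8]
finger_gap: 0.0557
t: 41.58
position: [0.5929, 0.0341, 0.1509]
ee_rot: [-1.609, 1.568, -0.283]
ft_force: [-0.2, -0.4, -0.7]
finger_gap: 0.0515
gear_mid pt [318.9 281.1] 0.71 [0.5928 0.0331 0.081 ]
   tr [280.8, 243.5, 77.9, 81.1] 0.89 med [0.5882 0.0353 0.0866] mid [0.5919 0.0338 0.08  ] ext [0.0346 0.0346 0.0162]
t 41.575 pos [0.5929 0.0341 0.1509] gap 0.05145101751621398 F [-0.2422 -0.4001 -0.6812]
n 3270 circle 591.071044921875 34.01908874511719 18.37588882446289 ellipse ((591.18603515625, 34.19751739501953), (35.501644134521484, 36.64862060546875), 71.36595153808594) medz 0.08675235204233646
[  4.92551262   4.3501089  -27.49407207] [[-5.00e-04 -9.70e-01  2.43e-01]
 [-7.00e-04  2.43e-01  9.70e-01]
 [-1.00e+00  3.00e-04 -8.00e-04]]
```

View pics/w29.png

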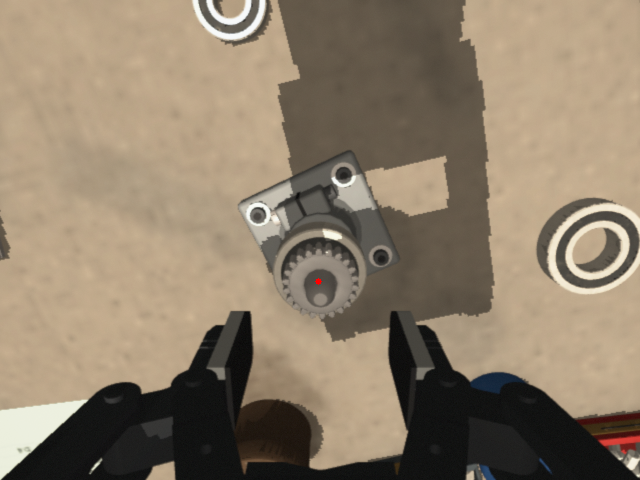

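The gear is home, reading 86.75 mm against 86.77 mm before. Next is the collar.

```bash
python3 -m inch '[[[0,0.5,-3],[0,0,0]],[[0,1.2,-7.5],[0,0,0]],[[0,2,-12.5],[0,0,0]],[[0.5,2.8,-17.5],[0,0,0]],[[1.5,3.6,-22.5],[0,0,0]],[[3.5,4.1,-26],[0,0,0]],[[4.8,4.3,-27.4],[0,0,0]],[[4.9,4.3,-27.5],[0,0,0]],[[4.9,4.3,-27.5],[0,0,0]]]'; python3 look.py w30 collar_mid=.01; python3 fit.py w30 .484 -.2225 .009 .02 .015 .025; python3 -c "
from h import *
print(tool([.484,-.2225,.034]),R.from_euler('xyz',sensors.read_state()['ee_rot']).as_matrix().round(4))"
```

```text
t: 42.85
position: [0.4839, -0.2215, 0.1004]
ee_rot: [2.759, 1.57, -2.198]
ft_force: [0.4, -0.1, -0.4]
finger_gap: 0.0514
collar_mid pt [320.8 266.6] 0.67 [ 0.4846 -0.2218  0.01  ]
   tr [293.4, 240.7, 52.5, 49.3] 0.8 med [ 0.4832 -0.2222  0.0133] mid [ 0.4838 -0.2223  0.0103] ext [0.025  0.025  0.0096]
t 42.85 pos [ 0.4839 -0.2215  0.1004] gap 0.05144026840913818 F [ 0.4206 -0.1351 -0.3706]
n 1460 circle 482.57586669921875 -222.0399627685547 13.969281196594238 ellipse ((482.80389404296875, -222.17237854003906), (26.0720157623291, 27.454578399658203), 77.23465728759766) medz 0.013457209912460688
[ 6.70189092  0.00813796 -0.09306208] [[ 7.000e-04 -9.704e-01  2.415e-01]
 [-1.200e-03  2.415e-01  9.704e-01]
 [-1.000e+00 -9.000e-04 -1.000e-03]]
```

View pics/w30.png

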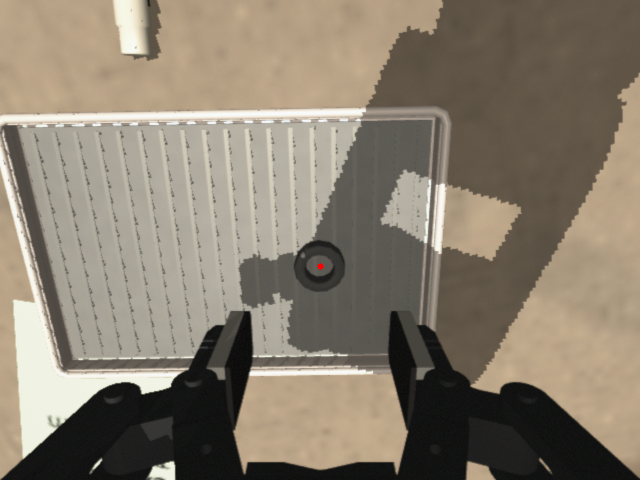

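```bash
python3 -m inch '[[[2,0.1,-0.09],[0,0,0]],[[5,0.1,-0.09],[0,0,0]],[[6.2,0.1,-0.09],[0,0,0]],[[6.6,0.1,-0.09],[0,0,0]],[[6.7,0.1,-0.09],[0,0,0]],[[6.7,0.1,-0.09],[0,0,0]]]'; python3 -c "
from h import *
for i in range(3): viewer.snapshot('wrist')
print(sensors.read_state()['position'],tool([.483,-.2222,.0335]))"
```

```text
t: 43.75
position: [0.4838, -0.2226, 0.035]
ee_rot: [-2.093, 1.568, -0.766]
ft_force: [0.0, -0.1, 0.0]
finger_gap: 0.0508
[ 0.48360447 -0.22254506  0.03480044] [0.12986458 0.0672878  0.01906715]
```

```bash
python3 -m inch '[[[0.1,0.07,0.02],[0,0,0]],[[0.13,0.07,0.02],[0,0,0]],[[0.13,0.07,0.02],[0,0,0]]]'; python3 -m inch '[[[0,0,0],[0,0,0]],[[0,0,0],[0,0,0]],[[0,0,0],[0,0,0]],[[0,0,0],[0,0,0]],[[0,0,0],[0,0,0]]]' 0.1 30;python3 look.py w31 collar_mid=.01; python3 fit.py w31 .483 -.222 .009 .02 .015 .0135; python3 -m inch '[[[-1,0,0],[0,0,0]],[[-3,0,0],[0,0,0]],[[-6,0,0],[0,0,0]],[[-9,0,0],[0,0,0]],[[-12,0,0],[0,0,0]],[[-12.5,0,0],[0,0,0]]]'; python3 look.py w32 collar_mid=.13;  python3 -c "
from h import *
print(tool([.5915,.034,.16]),R.from_euler('xyz',sensors.read_state()['ee_rot']).as_matrix().round(4))"
```

```text
t: 44.28
position: [0.4829, -0.2222, 0.0334]
ee_rot: [-2.123, 1.568, -0.796]
ft_force: [-0.6, 0.4, 0.1]
finger_gap: 0.051
t: 44.9
position: [0.483, -0.2222, 0.0336]
ee_rot: [-2.114, 1.568, -0.788]
ft_force: [0.4, -0.8, 1.7]
finger_gap: 0.0247
collar_mid pt [319.6 332.6] 0.83 [ 0.4835 -0.223   0.01  ]
   tr [287.2, 297.2, 71.6, 73.5] 0.94 med [ 0.4825 -0.2227  0.0132] mid [ 0.4839 -0.2225  0.0094] ext [0.0252 0.0243 0.011 ]
t 44.9 pos [ 0.483  -0.2222  0.0336] gap 0.0246889576910167 F [ 0.4451 -0.8494  1.7114]
n 2791 circle 482.944091796875 -221.61627197265625 14.932842254638672 ellipse ((482.51287841796875, -221.9115753173828), (26.947736740112305, 28.523801803588867), 106.1706771850586) medz 0.013467599148879045
t: 45.8
position: [0.484, -0.2227, 0.1615]
ee_rot: [-1.943, 1.563, -0.616]
ft_force: [0.2, -0.6, 0.4]
finger_gap: 0.0245
collar_mid pt [318.3 332.7] 0.81 [ 0.4891 -0.2253  0.13  ]
   tr [287.6, 296.6, 68.7, 69.8] 0.73 med [ 0.484  -0.2232  0.1412] mid [ 0.5092 -0.2234  0.0736] ext [0.0737 0.0248 0.1386]
t 45.8 pos [ 0.484  -0.2227  0.1615] gap 0.024535153779871432 F [ 0.2207 -0.5506  0.3652]
[-0.25594325 -4.42525715 27.45001513] [[ 0.001  -0.9704  0.2415]
 [-0.0014  0.2415  0.9704]
 [-1.     -0.0013 -0.0011]]
```

View pics/w32.png

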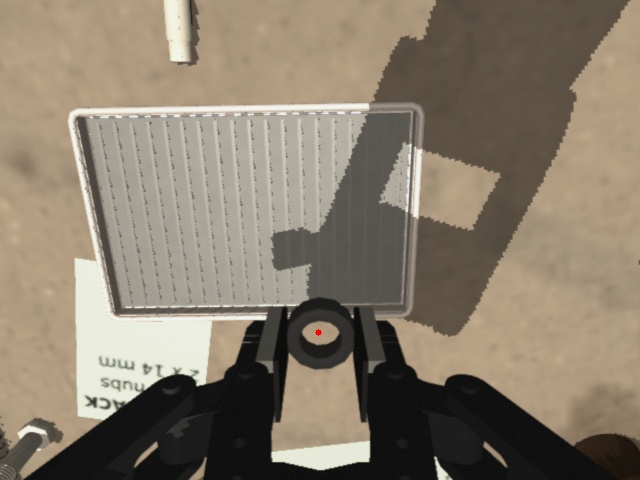

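```bash
python3 -m inch '[[[-0.3,-0.4,3],[0,0,0]],[[-0.3,-1.1,7.5],[0,0,0]],[[-0.3,-1.9,12],[0,0,0]],[[-0.3,-2.7,17],[0,0,0]],[[-0.3,-3.5,22],[0,0,0]],[[-0.3,-4.1,25.5],[0,0,0]],[[-0.3,-4.4,27.1],[0,0,0]],[[-0.3,-4.4,27.4],[0,0,0]],[[-0.3,-4.4,27.4],[0,0,0]]]'; python3 look.py w33 collar_mid=.13; python3 -c "
from h import *
for i in range(3): viewer.snapshot('wrist'); print(tool([.5913,.034,.134]))
print(R.from_euler('xyz',sensors.read_state()['ee_rot']).as_matrix().round(4))"
```

```text
t: 47.08
position: [0.5906, 0.0327, 0.1598]
ee_rot: [-3.015, 1.569, -1.689]
ft_force: [-0.4, 0.4, 0.3]
finger_gap: 0.0246
collar_mid pt [318.7 333. ] 0.86 [0.5947 0.0306 0.13  ]
   tr [287.1, 296.8, 67.2, 72.8] 0.59 med [0.5901 0.0324 0.1395] mid [0.5912 0.0324 0.1362] ext [0.0249 0.0241 0.0099]
t 47.075 pos [0.5906 0.0327 0.1598] gap 0.024576008034938576 F [-0.3601  0.3625  0.2556]
[2.65367642 0.00325474 0.14974017]
[2.6597263  0.00531781 0.13370174]
[2.66166349 0.00636314 0.11864867]
[[ 0.0012 -0.9701  0.2425]
 [-0.0015  0.2425  0.9701]
 [-1.     -0.0016 -0.0012]]
```

View pics/w33.png

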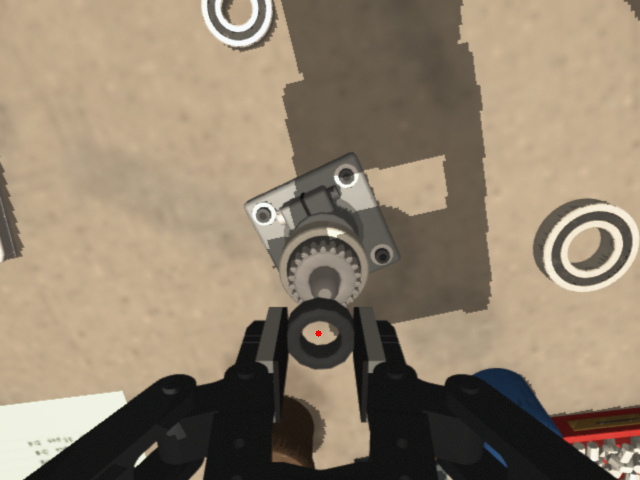

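```bash
python3 -m inch '[[[1,0,0.1],[0,0,0.1]],[[2,0,0.11],[0,0,0.1]],[[2.5,0,0.11],[0,0,0.1]],[[2.6,0,0.11],[0,0,0.1]],[[2.6,0,0.11],[0,0,0.1]]]'; python3 look.py w34 collar_mid=.11; python3 -c "
from h import *
print(tool([.5913,.034,.1166]))"
```

```text
t: 48.0
position: [0.5915, 0.0339, 0.1346]
ee_rot: [3.086, 1.57, -1.871]
ft_force: [-0.8, -0.6, 0.0]
finger_gap: 0.0247
collar_mid pt [317.4 334.6] 0.73 [0.593 0.032 0.11 ]
   tr [288.5, 298.9, 67.2, 71.3] 0.77 med [0.5913 0.0334 0.1142] mid [0.6298 0.0322 0.0575] ext [0.1005 0.0269 0.1169]
t 48.0 pos [0.5915 0.0339 0.1346] gap 0.024709416340627885 F [-0.7745 -0.5845  0.0247]
[ 1.84573584e+00  3.52600838e-02 -1.13950681e-06]
```

View pics/w34.png

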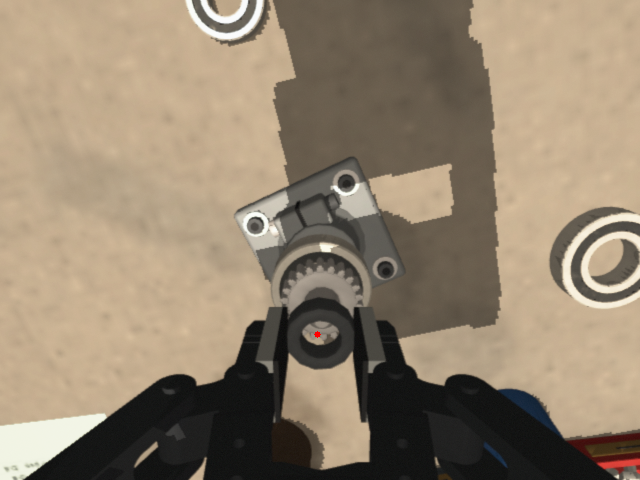

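The shaft tip is visible in the collar bore. I'll descend gently.

```bash
python3 -m inch '[[[0.4,0.03,0],[0,0,0]],[[0.8,0.03,0],[0,0,0]],[[1.2,0.03,0],[0,0,0]],[[1.2,0.03,0],[0,0,0]]]'; python3 -c "
from h import *
viewer.snapshot('wrist');print(tool([.5913,.034,.1166]))"; python3 -m inch '[[[0.3,0,0],[0,0,0]],[[0.5,0,0],[0,0,0]],[[0.65,0,0],[0,0,0]],[[0.7,0,0],[0,0,0]],[[0.7,0,0],[0,0,0]]]'
```

```text
t: 48.65
position: [0.5909, 0.034, 0.1223]
ee_rot: [2.685, 1.569, -2.273]
ft_force: [0.2, 0.1, 0.4]
finger_gap: 0.025
[ 0.60563053 -0.01622307  0.00585292]
t: 49.32
position: [0.5914, 0.0339, 0.1165]
ee_rot: [-2.749, 1.57, -1.423]
ft_force: [-2.1, 0.4, 5.1]
finger_gap: 0.0247
```

Contact came at the expected height, so I'll release, retreat and check.

```bash
python3 -m inch '[[[0,0,0],[0,0,0]],[[0,0,0],[0,0,0]],[[0,0,0],[0,0,0]]]' 0.6; python3 -m inch '[[[-2,0,0],[0,0,0]],[[-6,0,0],[0,0,0]],[[-10,0,0],[0,0,0]],[[-11,0,0],[0,0,0]],[[-11,0,0],[0,0,0]]]' 1; python3 look.py w35 collar_mid=.093 gear_mid=.081 new_mid=.067; python3 fit.py w35 .591 .034 .094 .1 .098 .03;python3 fit.py w35 .591 .034 .083 .1 .088 .03;  python3 - <<'E'
from h import *
im,d=viewer.snapshot("scene"); cv2.imwrite("pics/s_end.png",cv2.resize(im[120:420,150:500,::-1],None,fx=2.2,fy=2))
E
```

```text
t: 49.7
position: [0.5913, 0.0339, 0.1162]
ee_rot: [-3.075, 1.57, -1.749]
ft_force: [-0.3, -0.2, -0.4]
finger_gap: 0.0513
t: 50.32
position: [0.5917, 0.0341, 0.2275]
ee_rot: [-1.856, 1.568, -0.53]
ft_force: [0.0, -0.4, -0.3]
finger_gap: 0.0854
collar_mid pt [319.6 240.9] 0.78 [0.593  0.0327 0.093 ]
   tr [303.0, 218.2, 41.5, 38.8] 0.74 med [0.5911 0.0341 0.0964] mid [0.5921 0.0336 0.0934] ext [0.0247 0.0247 0.0093]
gear_mid pt [320.7 237.3] 0.66 [0.5947 0.033  0.081 ]
   tr [295.1, 208.5, 53.0, 45.3] 0.78 med [0.5815 0.0386 0.0864] mid [0.5894 0.0343 0.0798] ext [0.0296 0.0338 0.0175]
new_mid pt [255.   25.7] 0.6 [0.4628 0.0262 0.067 ]
   tr [282.8, 190.2, 73.5, 70.9] 0.95 med [0.5795 0.0369 0.0723] mid [0.5909 0.0336 0.0669] ext [0.0433 0.0452 0.0153]
t 50.325 pos [0.5917 0.0341 0.2275] gap 0.08542263685335603 F [ 0.0002 -0.447  -0.3363]
n 1179 circle 591.6756591796875 33.6503791809082 13.514077186584473 ellipse ((591.7986450195312, 33.46685791015625), (25.945039749145508, 26.662010192871094), 82.86781311035156) medz 0.09672198856914971
n 2114 circle 591.42041015625 34.27101135253906 18.271045684814453 ellipse ((591.4317016601562, 34.07869338989258), (35.62394332885742, 36.24723434448242), 86.47974395751953) medz 0.0954593496363591
```

View pics/w35.png

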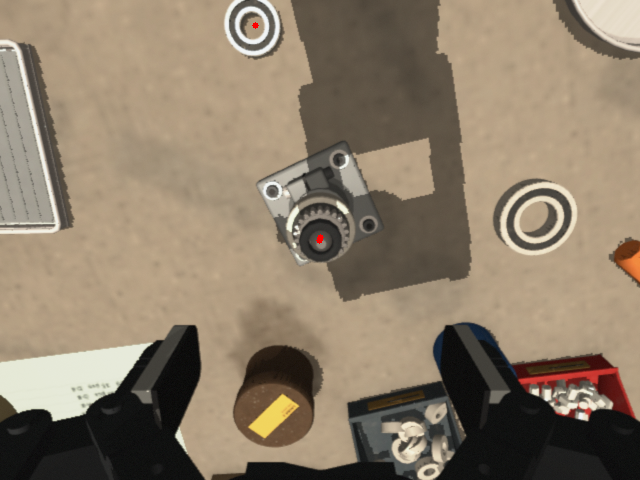

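View pics/s_end.png

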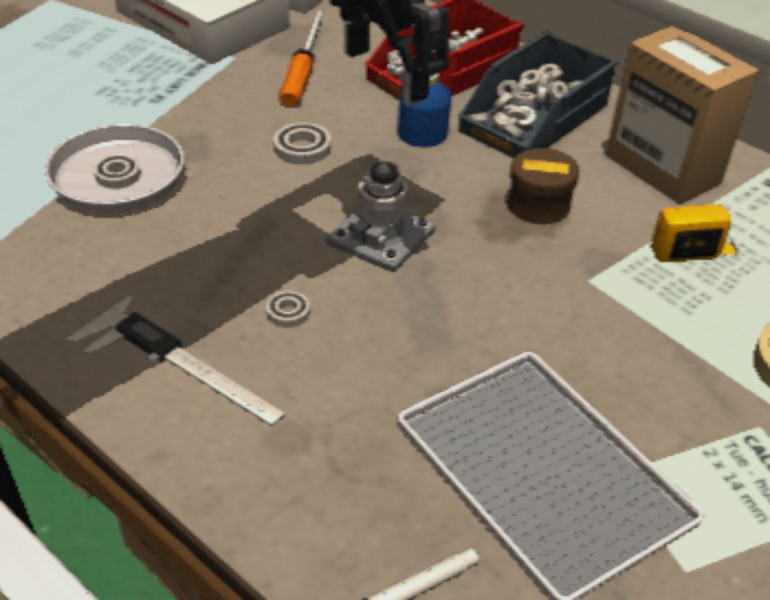

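The stack is back as it was, with collar top, gear and bearing heights within 0.2 mm of the first readings. The worn bearing is in the dish at (116,170) in the enlarged scene picture, and the large and small spares are untouched.

```bash
python3 -c "
from cell import close_job
print(close_job())"
```

```text
the job is handed in; nothing more can be done
None
```

The bearing is changed and the job is handed in at about 50 s of the 141 s allowed. I laid the collar and then the gear in the tray, and put the worn bearing in the round dish. I then fitted the middle-sized spare and put the gear and collar back on the shaft.

- **Fit:** after release, the collar, gear and bearing tops read 96.7, 86.4 and 72.3 mm, against 96.7, 86.4 and 72.4 mm at the start. Depth readings run about 1.5 mm low throughout. Each part met light contact (3–5 N) at its expected home height.
- **Position:** the stack axis reads within about 1 mm of the start.
- **Rest of the scene:** the last pictures show the worn bearing lying in the dish, the tray empty, and the larger and smaller spares untouched. The gripper is open, 11 cm above the stack.
- **Check that disagreed:** the network's point for the new bearing landed on the small spare in the last wrist picture. Its outline for the same bearing was on the shaft at the right height and place, so I trusted that.

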